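# Stack the cutter case on the clamp box and snap it home

## Robot

A 6-joint arm with a two-finger parallel gripper is mounted at the origin on the work surface. World frame = base frame: x ahead of the robot, y to its left, z up, the work surface at z = 0. Lengths are in m, angles in rad, forces in N, time in s.
With the tool pointing down it reaches from about 0.275 to 0.725 m from the base axis. Payload 15.9 kg.
Tool frame: the origin (TCP) lies midway between the tips of the shut fingers; the grasp point (between the pads) lies 19 mm behind it; z points along the fingers, y is the direction in which the jaws open and shut (so a half turn about z gives the same grasp; the last joint's range is limited). The gripper opens to 85 mm and grips with 20 to 120 N. Pads are 22 mm wide; open, the fingers measure 114 mm over their backs; the gripper's body (76 mm by 85 mm) begins 54 mm behind the grasp point. The pads swing forward as they close: fully open they stand 13 mm farther back than shut.
Start: joints at [-1.311, 0.213, -0.034, 1.323, 0, 1.571], TCP at [0.128, -0.483, 0.231] pointing down, gripper open.
Joint ranges: [-2.98, 2.98], [-0.74, 1.72], [-1.14, 1.35], [-2.1, 2.04], [-1.57, 1.44], [-3.14, 3.14]. Speed limits (rad/s): [1.89, 1.89, 2.39, 2.57, 3.14, 3.14].

## Interface

Orientations are given as a unit quaternion [w, x, y, z].
In Python, from station import sensors, vision, workorder, recognise gives the robot as it stands. The module is installed in compiled form; this text tells all that it offers.
- The arm moves only by the tool drive_tool, never from a script. Its argument "deltas" is a list of rows, each a list of 3 entries, a list of its own where there are three numbers: the shift along the tool's x, y, z in cm, then the turn, a rotation vector about the tool's x, y, z in rad, then the closure, from -1 (fully open) to 1 (shut), so that 0 is half open. In form: [[[dx, dy, dz], [ax, ay, az], jaw], ...]. A call has 1 to 10 rows; each row shifts and turns the commanded pose from where the row before left it, along the tool's axes as they then stand; what a row does not reach is not made up. A row lasts 1/10 s, in which the tool goes at most 50 mm and 8.59 degrees, less where a joint would pass 70% of its speed; a pose out of reach is approached as far as the arm can. A call is refused whole if a number of a shift passes 5 or a number of a turn 0.15, either way. A call with a gripper value outside its range is refused whole. The fingers move at their own pace and stop on an object; "squeeze" is the grip in N (left out, the last holds). Time passes only in rows, so rows that do not move let the fingers close. It gives the time, the measured TCP pose, the force and the opening at its end, in the units of the state.
- sensors.get_obs(): the state, without advancing time (a new reading comes with each control period).
- vision.read_camera(name): name is "side" or "top" or "wrist"; returns a dict with "pixels" (480x640x3 uint8, red, green, blue), "depth" (480x640 float32, m along the optical axis (not along the pixel's ray), 0 where there is no reading), "camera_matrix" (3x3 intrinsics, pixels), "R" (3x3) and "t" (3): a world point X has camera coordinates R X + t. Camera axes: x right, y down, z forward; pixel columns grow to the right and rows downward; lengths in m; the calibration is good to about 2 mm. The wrist camera is an equidistant fisheye: a pixel r from the principal point sees the ray r / f radians off the axis. A picture is of the moment at which its call begins.
- workorder.close_job(): hands the job in, once; it reports no verdict.
Trained networks look in a picture, given as the dict that the camera call returned (one of the last four; its "shot" number tells which), for a name from the list of things; names that differ only in an ending like _2 or _b are one class to them, and where a whole thing is asked for, a point or a joint stands for the part that bears it (a point fixed in the world has none). Each returns a list of dicts, best first, with "p" (0 to 1); they miss things now and then, are a little off and sometimes report something else, mostly with a low value. They report only what shows in the picture. A call takes as long as a camera call. They do not tell look-alikes from the thing itself.
- recognise(picture, name): "extent" ([left, top, width, height] in pixels, round what is visible of it).
The state is a dict: "t": time; "joint_pos": joint angles; "joint_vel": joint speeds; "joint_torque": joint torques, N m; "ee_pos": TCP position; "tcp_rot": TCP orientation; "force": force on the tool from outside, world axes, zero at the start; "moment": the same for the moment, N m; "grip_width": finger opening in m.
Only numpy, scipy, OpenCV 4.12 (cv2) and the standard library are available. Lean on these libraries where they do the work, as an engineer would, in place of code of your own. Each camera call takes 0.05 s, during which the arm holds its last target.

## Task

Take the clear-lidded cutter case by its handle and stack it on the lime-lidded box, whose lid sits loosely: hook the case's two blue cleats fully under the lid's two dark lips, lower the other end between the corner lugs and press it down until the orange snap latch has closed over its flange and the case sits flat, then let go. There are carbide cutters inside, so feel your way in and never drop, slam or force the case; leave the box where it stands and the other things on the bench alone.

Things in the scene. Friction and masses are not known exactly. Their poses are not given: they have to be found in the camera images.
- lower_box: Cream tub of the box to stack on, 128 x 182 x 60 mm (x, y, z), about 4 kg of clamps in it, loose on the bench. Origin: centre of its underside, z up. It wears a lime slip-over lid, 142 x 199 mm, flat top (the deck) at z = 70. The lid is a loose fit: it sits anywhere up to 5 mm (x) and 7 mm (y) off the tub's centre, shifts only above 15 N, its place is not measured: only touch or sight tell.
- hook_left (a point): Point of the tub, (-64, 62, 70) mm in its frame: foot of the lid's +y hook if the lid sat centred (it shifts with the lid, as said there). Hook, dark: y = 39 to 91; upright wall, inner face x = -64; a lip from it to x = -52, underside 10 and top 16 mm above the deck; outer cheek with inner face y = 84.5, x = -70 to -52. The +y cleat's tip goes to the foot (2.5 mm of play).
- hook_right (a point): The same for the mirror-image hook at -y: (-64, -62, 70) mm in the tub's frame, lid centred. Both hooks are on the side toward the robot (the box's -x).
- lug_left (a point): Point of the tub, (57.25, 86, 70) mm in its frame: inner corner of the dark L-shaped corner lug at +x +y if the lid sat centred (it shifts with the lid). Lugs stand 8 mm above the deck, tops rounded; inner faces at x = 57.25 (y = 52 to 91) and y = 86 (x = 25 to 62). The case lies between them with 1.5 mm to spare each side.
- lug_right (a point): The same for the mirror-image lug at -y: (57.25, -86, 70) mm in the tub's frame, lid centred.
- latch (a joint): Orange spring latch at the middle of the lid's +x edge: travel in m along the box's +x; 0 = sprung closed, 0.010 = fully pushed out (spring 1.4 N + 1.4 N per mm, slippery). The flange coming down pushes it out 4 to 6 mm, then it springs back over the flange. The case's weight alone, let down gently, does not close it: the flange end must be pushed down too, with roughly 3 to 10 N.
- latch_place (a point): Point of the tub, (51, 0, 80) mm in its frame: lower inner corner of the closed latch's nose, mid-width, if the lid sat centred (it shifts with the lid). Nose 50 mm wide in y; flat underside 9.5 mm above the deck; slanted upper face from x = 51, 12 mm above the deck, to x = 58, 21.5 mm; top of latch 22 mm above the deck.
- upper_case: Case to stack: dark grey tub, blue-edged clear lid, cutters inside, 0.44 to 0.69 kg. Origin: centre of underside, z up; x runs from the two blue cleats (-x) to the flange (+x). Tub x = -44 to 48, y = +-84.5; lid top flat and stiff at z = 52 mm, may be pressed. Starts flat on the bench, cleats roughly to the robot. It enters the hooks only tilted 10 to 18 degrees, flange end up.
- handle (a point): Centre of the case's fixed black carry handle: (0, 0, 86) mm in the case frame. A bar along the case's y, 18 mm thick (x), 14 mm high (z), free over 84 mm between its two posts, 27 mm of space between bar and lid.
- cleat_left (a point): Middle of the lower tip edge of the case's +y cleat: (-62.75, 62, 0) mm in the case frame. Each blue cleat is a tab 5 mm thick, level with the case's underside, |y| = 41 to 83, reaching out from the tub to x = -62.75.
- cleat_right (a point): The same for the -y cleat: (-62.75, -62, 0) mm in the case frame.
- front_edge (a point): Middle of the lower outer edge of the case's flange: (56, 0, 0) mm in the case frame. The flange runs along the whole +x lower edge, x = 48 to 56, 8 mm high; stacked, it lies behind the corner lugs with the latch nose over it.
- spanner: Steel spanner, 160 mm long along its x, lying between box and case. Bystander.
- milled_plate: Milled aluminium plate, 70 x 100 x 12 mm, lying flat beyond the work. Bystander; origin under its centre.
- oil_bottle: White oil bottle with red cap, 54 mm diameter, 130 mm tall, standing beyond the work. Bystander; origin under its centre.
- step_block: Dark steel stepped clamping block, 30 x 60 x 40 mm. Bystander; origin under its centre.
Mind the look-alikes: they are no part of the job. Of the things that look like the lower_box, the largest one is meant.

How it is judged:
By the outcome, as a careful person would: the job done as asked, in the order asked, and still so for the second after the job is handed in, with the robot touching nothing.
It also fails if it takes over 64 s, if anything falls off the work surface, if the arm or the gripper's body presses on something with over 40 N, if the wrist force passes 120 N, or if a joint passes its speed limit or range.

## Working session

There is one attempt and no reset: what is moved stays moved. The work goes in short steps, Python scripts to look and compute and a tool call to move; the robot and the scene stay as the last step left them, time stands still between calls to the robot, and variables do not carry over. Pictures are saved under pics/ and viewed, and the job is handed in when it is done.

Besides the shell and the picture viewer there is one more tool, called after "Call:" in YAML: its name, and indented under it one key for each argument. drive_tool: Moves the arm, as the interface text tells. Its arguments: {"type":"object","properties":{"deltas":{"type":"array"},"squeeze":{"type":"number"}},"required":["deltas"]}

```bash
mkdir -p pics; cat > h.py <<'E'
import numpy as np, cv2, pickle
from station import sensors, vision, workorder, recognise
def snap(cam,fn):
    d=vision.read_camera(cam); cv2.imwrite('pics/'+fn+'.png',d['pixels'][:,:,::-1]); pickle.dump({k:d[k] for k in ('pixels','depth','camera_matrix','R','t')},open('pics/'+fn+'.pkl','wb')); return d
def world(d,u,v,z=None):
    K=d['camera_matrix'];R=np.array(d['R']);t=np.array(d['t'])
    if z is None: z=d['depth'][int(round(v)),int(round(u))]
    c=np.array([(u-K[0,2])/K[0,0]*z,(v-K[1,2])/K[1,1]*z,z]); return R.T@(c-t)
def cloud(d):
    K=d['camera_matrix'];R=np.array(d['R']);t=np.array(d['t']);z=d['depth']
    v,u=np.mgrid[0:480,0:640]
    c=np.stack([(u-K[0,2])/K[0,0]*z,(v-K[1,2])/K[1,1]*z,z],-1)
    return (c-t)@R
def load(fn): return pickle.load(open('pics/'+fn+'.pkl','rb'))
def proj(d,X):
    c=np.array(d['R'])@np.array(X)+np.array(d['t']); K=d['camera_matrix']; return K[0,0]*c[0]/c[2]+K[0,2],K[1,1]*c[1]/c[2]+K[1,2]
E
python3 - <<'E'
from h import *
for c in ('top','side'):
    d=snap(c,c+'0'); print(c,d['camera_matrix'],d['R'],d['t'])
    for n in ('lower_box','upper_case','handle','latch'):
        print(n,[(np.round(r['extent']),round(r['p'],2)) for r in recognise(d,n)])
o=sensors.get_obs(); print(o)
E
```

```text
top [[538.20333835   0.         312.16049489]
 [  0.         538.20333835 244.49997485]
 [  0.           0.           1.        ]] [[-0.00133094 -0.99999814 -0.00139617]
 [-0.9965535   0.00144215 -0.08293998]
 [ 0.08294184  0.00128097 -0.99655357]] [0.05517529 0.47477397 1.14189363]
lower_box [(array([159., 347.,  72.,  85.]), 0.86), (array([ 71., 192.,  85.,  81.]), 0.85), (array([168., 204., 112.,  89.]), 0.76)]
upper_case [(array([408., 186.,  91.,  85.]), 0.82)]
handle [(array([408., 187.,  94.,  80.]), 0.94)]
latch [(array([ 91., 242.,  17.,  14.]), 0.55), (array([207., 387.,  12.,  22.]), 0.4)]
side [[516.66946114   0.         320.35253121]
 [  0.         516.66946114 240.15560938]
 [  0.           0.           1.        ]] [[-0.71334907 -0.70079461 -0.00447422]
 [-0.48470113  0.49797537 -0.71908647]
 [ 0.50615997 -0.51079101 -0.6949062 ]] [0.37800286 0.27001768 1.0735031 ]
lower_box [(array([212., 255., 111.,  96.]), 0.94), (array([307., 364.,  80.,  87.]), 0.8), (array([130., 325.,  76.,  68.]), 0.61)]
upper_case [(array([360., 165.,  55.,  61.]), 0.64)]
handle [(array([359., 169.,  58.,  59.]), 0.82)]
latch [(array([247., 266.,  19.,  13.]), 0.77), (array([161., 363.,  15.,  10.]), 0.63)]
{'t': 0.5, 'joint_pos': array([-1.31097467e+00,  2.12931655e-01, -3.44256609e-02,  1.32351253e+00,
       -1.04244332e-05,  1.57079511e+00]), 'joint_vel': array([-4.65009362e-04,  4.96975792e-04,  1.10474751e-03,  1.88696140e-03,
        1.98931428e-03, -6.72836179e-05]), 'joint_torque': array([ 1.35704006e-03, -6.85512829e+01,  4.87079144e+01,  2.39578498e-03,
        1.22764268e-04, -2.94486176e-05]), 'ee_pos': array([ 0.1284424 , -0.48318669,  0.23127982]), 'tcp_rot': array([-3.57727525e-05,  9.91573370e-01,  1.29546328e-01, -9.93007759e-06]), 'force': array([0.60768926, 0.78766242, 0.03297928]), 'moment': array([-0.02343138,  0.01851326, -0.00132188]), 'grip_width': 0.08578007040877773}
```

View pics/top0.png

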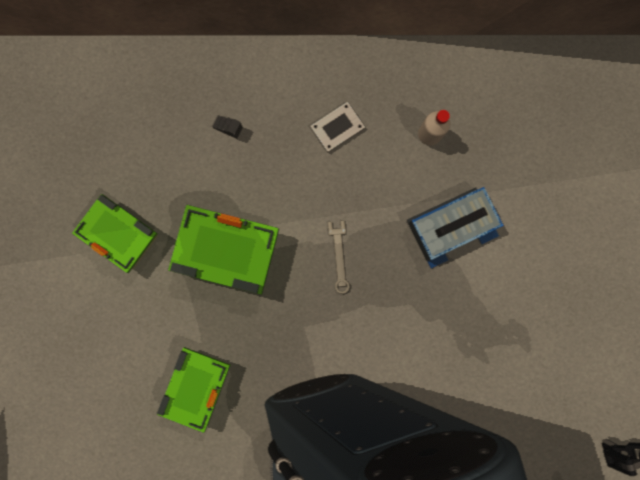

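View pics/side0.png

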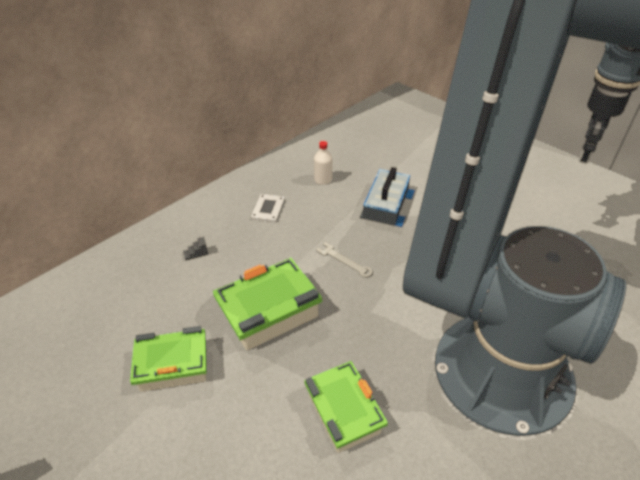

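Three lime-lidded boxes show in the top view: (115,232) is small, (225,249) is large, and (194,390) is small. The one at (225,249) is the largest and has its hooks toward the robot, so it fits the description. Next I'll confirm it with an enlarged crop and measure.

```bash
python3 - <<'E'
from h import *
d=load('top0'); P=cloud(d)
a=d['pixels'][190:305,155:295,::-1]; b=d['pixels'][175:275,395:515,::-1]
im=np.zeros((600,800,3),np.uint8)
a=cv2.resize(a,None,fx=3.3,fy=3.3,interpolation=cv2.INTER_CUBIC); b=cv2.resize(b,None,fx=2.7,fy=2.7,interpolation=cv2.INTER_CUBIC)
im[:a.shape[0],:a.shape[1]]=a; im[:b.shape[0],470:470+b.shape[1]]=b[:,:330]
cv2.imwrite('pics/crop0.png',im)
px=d['pixels'].astype(int); 
roi=np.zeros((480,640),bool); roi[195:300,160:290]=1
g=(px[...,1]>px[...,0]+40)&(px[...,1]>px[...,2]+60)&roi
print('deck z',np.percentile(P[...,2][g],[5,25,50,75,95]))
top=roi&(P[...,2]>0.06)
q=P[top][:,:2].astype(np.float32); r=cv2.minAreaRect(q); print('lid rect',r)
o=roi&(px[...,0]>px[...,1]+60)&(px[...,0]>px[...,2]+80)&(P[...,2]>.05); print('latch',P[o].mean(0),np.percentile(P[o][:,2],[5,50,95]))
roi=np.zeros((480,640),bool); roi[180:275,400:510]=1
c=roi&(P[...,2]>0.045)&(P[...,2]<0.06); print('case lid',c.sum(),P[c].mean(0),cv2.minAreaRect(P[c][:,:2].astype(np.float32)))
c=roi&(P[...,2]>0.083)&(P[...,2]<0.105);q=P[c][:,:2].astype(np.float32); print('handle',c.sum(),np.median(P[c],0),cv2.minAreaRect(q))
hz=P[...,2][roi]; print(np.histogram(hz,bins=np.arange(-.01,.12,.01)))
E
```

```text
deck z [0.06676034 0.06883454 0.07029068 0.07166483 0.07373594]
lid rect ((0.4498768448829651, 0.18970999121665955), (0.3002398908138275, 0.14216721057891846), 75.63057708740234)
latch [0.51987281 0.22348188 0.08990889] [0.08473157 0.09033642 0.09434341]
case lid 3022 [ 0.51731091 -0.24942742  0.05218618] ((0.5181187987327576, -0.2512914836406708), (0.09226326644420624, 0.17076238989830017), 24.824007034301758)
handle 455 [ 0.51590358 -0.25121622  0.09289067] ((0.5162352323532104, -0.2523096203804016), (0.017903966829180717, 0.10511012375354767), 25.037256240844727)
(array([2953, 3752,   92,   43,   41,  499, 2549,    8,   13,   56,  402,
          0]), array([-0.01,  0.  ,  0.01,  0.02,  0.03,  0.04,  0.05,  0.06,  0.07,
        0.08,  0.09,  0.1 ,  0.11]))
```

View pics/crop0.png

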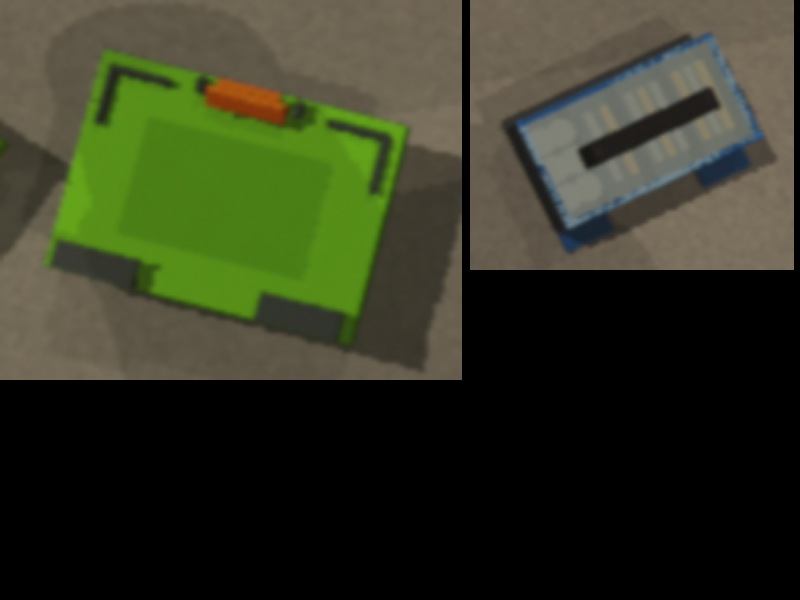

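The crop confirms it: large lid, two dark hooks at the lower (robot) side, orange latch at the top edge. Now the rest of the measurements.

```bash
python3 - <<'E'
from h import *
d=load('top0'); P=cloud(d); px=d['pixels'].astype(int)
roi=np.zeros((480,640),bool); roi[200:300,164:285]=1
m=(roi&(P[...,2]>0.063)).astype(np.uint8)
n,l,s,c=cv2.connectedComponentsWithStats(m); print(s,c)
k=1+np.argmax(s[1:,4]); m=l==k
q=P[m&(P[...,2]<.076)]; r=cv2.minAreaRect(q[:,:2].astype(np.float32)); print(r)
o=m&(px[...,0]>px[...,1]+60)
print('latch',P[o].mean(0), o.sum())
dark=m&(px.max(-1)<75)
n,l,s,c=cv2.connectedComponentsWithStats(dark.astype(np.uint8))
for i in range(1,n):
    if s[i,4]>8: print(s[i],np.round(np.median(P[l==i],0),4),[np.round(x,4) for x in cv2.minAreaRect(P[l==i][:,:2].astype(np.float32))])
# depth-based: lips at z=0.086
for lo,hi in ((.074,.082),(.083,.095)):
  h=(m&(P[...,2]>lo)&(P[...,2]<hi)&~o)
  n,l,s,c=cv2.connectedComponentsWithStats(h.astype(np.uint8))
  for i in range(1,n):
    if s[i,4]>15: print(lo,s[i],np.round(P[l==i].mean(0),4),[np.round(x,4) for x in cv2.minAreaRect(P[l==i][:,:2].astype(np.float32))])
E
```

```text
[[     0      0    640    480 300567]
 [   165    201      1      1      1]
 [   199    200      1      1      1]
 [   206    202      1      1      1]
 [   169    205    110     89   6607]
 [   281    208      1      1      1]
 [   170    214      1      1      1]
 [   235    215      1      1      1]
 [   166    216      1      1      1]
 [   251    218      1      1      1]
 [   168    220      1      1      1]
 [   176    226      1      1      1]
 [   176    230      1      1      1]
 [   170    248      1      1      1]
 [   272    271      1      1      1]
 [   275    276      1      1      1]
 [   172    279      1      1      1]
 [   283    281      1      1      1]
 [   180    285      1      1      1]
 [   182    284      1      1      1]
 [   211    284      1      1      1]
 [   165    290      1      1      1]
 [   265    292      1      1      1]
 [   268    292      1      1      1]
 [   175    294      1      1      1]
 [   173    296      1      1      1]
 [   222    296      1      1      1]
 [   266    298      1      1      1]] [[321.61761604 239.28796907]
 [165.
[... 1418 characters left out ...]
4179 0.3141 0.0858] [array([0.4177, 0.3151]), array([0.0527, 0.0173]), np.float64(76.0108)]
[232 279  32  15 241] [0.3853 0.1861 0.0853] [array([0.3781, 0.1352]), array([0.1628, 0.0224]), np.float64(82.4238)]
0.074 [184 209  24  20  91] [0.5298 0.3015 0.0774] [array([0.5313, 0.3019]), array([0.0298, 0.0551]), np.float64(29.6755)]
0.074 [254 226  20  23  89] [0.4922 0.149  0.0777] [array([0.4924, 0.1483]), array([0.0543, 0.0288]), np.float64(32.0116)]
0.083 [170 262  27  15 210] [0.419  0.3153 0.0864] [array([0.4193, 0.3161]), array([0.053 , 0.0177]), np.float64(75.8948)]
0.083 [232 278  27  15 215] [0.3869 0.1902 0.0862] [array([0.3868, 0.1901]), array([0.0519, 0.0177]), np.float64(76.0207)]
```

```bash
cat >> h.py <<'E'
from scipy.spatial.transform import Rotation as Ro
def tool(yaw,tilt=0.):
    """yaw of case (deg); tilt deg flange-up. tool x=case y, tool y=case x, tool z=-case z"""
    C=Ro.from_euler('z',yaw,degrees=True)*Ro.from_euler('y',-tilt,degrees=True)
    M=C.as_matrix(); return Ro.from_matrix(np.column_stack([M[:,1],M[:,0],-M[:,2]]))
def cur():
    o=sensors.get_obs(); q=o['tcp_rot']; return o,np.array(o['ee_pos']),Ro.from_quat([q[1],q[2],q[3],q[0]])
def plan(p0,R0,p1,R1,n,jaw,dec=2,show=True):
    rv=(R0.inv()*R1).as_rotvec()/n
    p=np.array(p0);R=R0;rows=[]
    for i in range(n):
        d=R.inv().apply((np.array(p1)-p)/(n-i))*100
        d=np.round(d,dec); a=np.round(rv,4)
        rows.append([d.tolist(),a.tolist(),jaw]); p=p+R.apply(d/100); R=R*Ro.from_rotvec(a)
    if show:
        import json
        for k in range(0,n,10): print(json.dumps(rows[k:k+10]))
        print('end',p.round(4),'err deg',np.degrees((R.inv()*R1).magnitude()).round(2))
    return p,R
E
python3 - <<'E'
from h import *
o,p,R=cur(); plan(p,R,[.517,-.252,.22],tool(25),13,-1)
E
```

```text
[[[3.35, -0.95, 0.09], [-0.0, -0.0, -0.1344], -1], [[3.44, -0.49, 0.09], [-0.0, -0.0, -0.1344], -1], [[3.48, -0.03, 0.09], [-0.0, -0.0, -0.1344], -1], [[3.45, 0.44, 0.09], [-0.0, -0.0, -0.1344], -1], [[3.36, 0.9, 0.09], [-0.0, -0.0, -0.1344], -1], [[3.21, 1.34, 0.08], [-0.0, -0.0, -0.1344], -1], [[3.0, 1.76, 0.09], [-0.0, -0.0, -0.1344], -1], [[2.74, 2.14, 0.08], [-0.0, -0.0, -0.1344], -1], [[2.43, 2.49, 0.09], [-0.0, -0.0, -0.1344], -1], [[2.07, 2.79, 0.08], [-0.0, -0.0, -0.1344], -1]]
[[[1.68, 3.04, 0.09], [-0.0, -0.0, -0.1344], -1], [[1.26, 3.24, 0.08], [-0.0, -0.0, -0.1344], -1], [[0.81, 3.39, 0.09], [-0.0, -0.0, -0.1344], -1]]
end [ 0.517 -0.252  0.22 ] err deg 0.01
```

Call:
drive_tool:
  deltas:
    - [[3.35,-0.95,0.09],[0,0,-0.1344],-1]
    - [[3.44,-0.49,0.09],[0,0,-0.1344],-1]
    - [[3.48,-0.03,0.09],[0,0,-0.1344],-1]
    - [[3.45,0.44,0.09],[0,0,-0.1344],-1]
    - [[3.36,0.9,0.09],[0,0,-0.1344],-1]
    - [[3.21,1.34,0.08],[0,0,-0.1344],-1]
    - [[3.0,1.76,0.09],[0,0,-0.1344],-1]
    - [[2.74,2.14,0.08],[0,0,-0.1344],-1]
    - [[2.43,2.49,0.09],[0,0,-0.1344],-1]
    - [[2.07,2.79,0.08],[0,0,-0.1344],-1]

```text
t: 1.5
ee_pos: [0.4285, -0.3045, 0.2226]
tcp_rot: [0.0, 0.693, 0.721, -0.0]
force: [0.2, -1.3, 0.9]
grip_width: 0.0853
```

Call:
drive_tool:
  deltas:
    - [[1.68,3.04,0.09],[0,0,-0.1344],-1]
    - [[1.26,3.24,0.08],[0,0,-0.1344],-1]
    - [[0.81,3.39,0.09],[0,0,-0.1344],-1]
    - [[0,0,0],[0,0,0],-1]
    - [[0,0,0],[0,0,0],-1]
    - [[0,0,0],[0,0,0],-1]

```text
t: 2.1
ee_pos: [0.5165, -0.2524, 0.22]
tcp_rot: [-0.0, 0.538, 0.843, -0.0]
force: [-1.2, 0.5, 1.4]
grip_width: 0.0858
```

```bash
python3 - <<'E'
from h import *
d=snap('wrist','w1'); print(d['camera_matrix'],d['R'],d['t'])
o,p,R=cur(); print(o['t'],p,R.as_matrix().round(3),o['joint_pos'],o['force'])
E
```

```text
[[371.64829954   0.         319.75173236]
 [  0.         371.64829954 244.41190503]
 [  0.           0.           1.        ]] [[ 9.07211614e-01  4.20674171e-01  5.74248558e-04]
 [ 4.03458456e-01 -8.70469688e-01  2.81964176e-01]
 [ 1.19114912e-01 -2.55569490e-01 -9.59424762e-01]] [-0.36277567 -0.46225144  0.24303317]
2.15 [ 0.51638906 -0.25255171  0.22018601] [[-0.421  0.907  0.   ]
 [ 0.907  0.421 -0.   ]
 [-0.    -0.    -1.   ]] [-4.54803454e-01  3.72245179e-01  1.53087563e-01  1.35154759e+00
 -1.16646596e-04  6.81608436e-01] [ 0.49651802  1.08038386 -0.76919045]
```

View pics/w1.png

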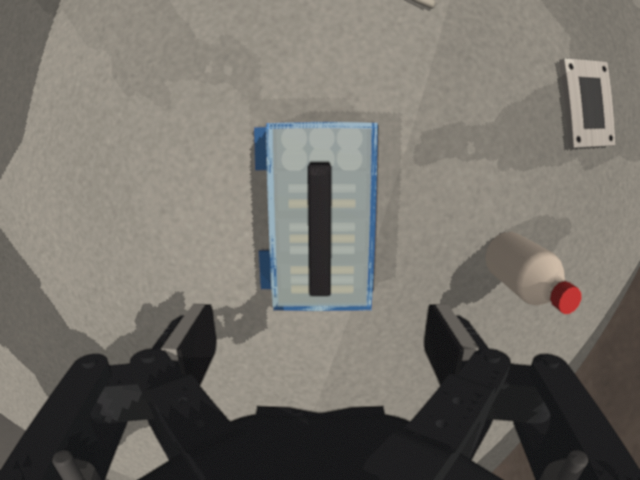

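The wrist view shows the case with the handle bar upright, from (319,162) to (319,297), and the blue cleats on the left side.

```bash
cat >> h.py <<'E'
def fray(d,u,v):
    K=d['camera_matrix']; x=(u-K[0,2])/K[0,0]; y=(v-K[1,2])/K[1,1]; r=np.hypot(x,y); s=np.where(r>1e-9,np.sin(r)/np.maximum(r,1e-9),1)
    return np.stack([x*s,y*s,np.cos(r)],-1)
def fz(d,u,v,z):
    R=np.array(d['R']);t=np.array(d['t']); w=fray(d,np.asarray(u,float),np.asarray(v,float))@R; c=-R.T@t
    return c+w*((z-c[2])/w[...,2])[...,None]
def fcloud(d):
    v,u=np.mgrid[0:480,0:640]; w=fray(d,u.astype(float),v.astype(float)); return (w/w[...,2:]*d['depth'][...,None]-np.array(d['t']))@np.array(d['R'])
def fproj(d,X):
    c=np.array(d['R'])@np.array(X)+np.array(d['t']); K=d['camera_matrix']; th=np.arctan2(np.hypot(c[0],c[1]),c[2]); q=th/np.hypot(c[0],c[1])
    return K[0,0]*c[0]*q+K[0,2],K[1,1]*c[1]*q+K[1,2]
E
python3 - <<'E'
from h import *
d=load('w1'); px=d['pixels'].astype(int); P=fcloud(d)
m=np.zeros((480,640),bool); m[150:306,295:345]=1
b=m&(px.max(-1)<70)&(d['depth']>0)
c=b&(P[...,2]>.085)
print(c.sum(),np.median(P[c],0))
for mask in (c,):
  r=cv2.minAreaRect(P[mask][:,:2].astype(np.float32)); print(r)
v,u=np.nonzero(b); Q=fz(d,u,v,.093); print('img bar',cv2.minAreaRect(Q[:,:2].astype(np.float32)))
m=np.zeros((480,640),bool); m[110:320,240:390]=1
l=m&(P[...,2]>.047)&(P[...,2]<.058); r=cv2.minAreaRect(P[l][:,:2].astype(np.float32)); print('lid',r,np.median(P[l][:,2]))
E
```

```text
2848 [ 0.51428265 -0.2473193   0.09403868]
((0.5160490274429321, -0.2515732944011688), (0.0164695642888546, 0.10300901532173157), 25.060853958129883)
img bar ((0.5156592726707458, -0.25076454877853394), (0.016405904665589333, 0.10420310497283936), 25.051786422729492)
lid ((0.5182130336761475, -0.2511780261993408), (0.09308454394340515, 0.16936670243740082), 25.074886322021484) 0.05313905789494529
```

Call:
drive_tool:
  deltas:
    - [[0.05,0,4],[0,0,0],-1]
    - [[0,0,4],[0,0,0],-1]
    - [[0,0,3.5],[0,0,0],-1]
    - [[0,0,2.3],[0,0,0],-1]
    - [[0,0,1.5],[0,0,0],-1]
    - [[0,0,0],[0,0,0],-1]
    - [[0,0,0],[0,0,0],-1]
  squeeze: 60

```text
t: 2.85
ee_pos: [0.5165, -0.2521, 0.0677]
tcp_rot: [0.0, 0.538, 0.843, 0.0]
force: [0.4, 0.3, 0.5]
grip_width: 0.0853
```

Call:
drive_tool:
  deltas:
    - [[0,0,0],[0,0,0],0.3]
    - [[0,0,0],[0,0,0],0.5]
    - [[0,0,0],[0,0,0],0.6]
    - [[0,0,0],[0,0,0],0.8]
    - [[0,0,0],[0,0,0],1]
    - [[0,0,0],[0,0,0],1]
    - [[0,0,0],[0,0,0],1]
    - [[0,0,0],[0,0,0],1]

```text
t: 3.65
ee_pos: [0.5167, -0.2516, 0.0671]
tcp_rot: [-0.0, 0.537, 0.843, -0.0]
force: [-2.4, -0.8, 3.4]
grip_width: 0.017
```

```bash
python3 - <<'E'
from h import *
d=snap('wrist','w2')
o,p,R=cur(); print(o['t'],p,o['force'],o['moment'],o['grip_width'])
E
```

```text
3.7 [ 0.516708   -0.25161931  0.06707059] [-3.52805763 -0.88064314  4.11248857] [-0.14446466  0.50640842 -0.01781938] 0.017237356227969913
```

View pics/w2.png

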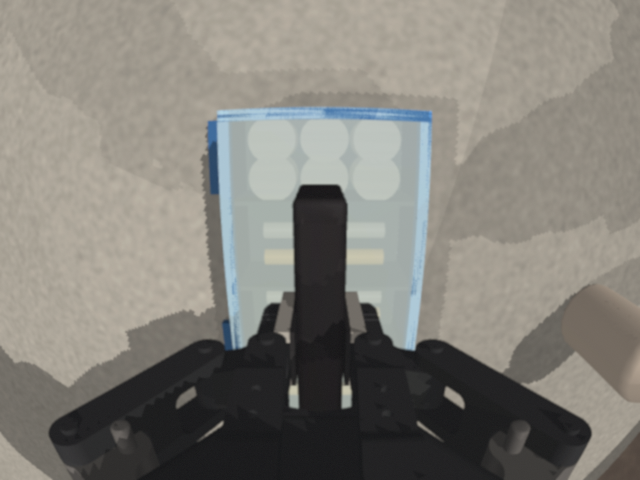

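The fingers are closed on the bar (opening 17 mm). Lifting now.

Call:
drive_tool:
  deltas:
    - [[0,0,-0.5],[0,0,0],1]
    - [[0,0,-1],[0,0,0],1]
    - [[0,0,-2.5],[0,0,0],1]
    - [[0,0,-3],[0,0,0],1]
    - [[0,0,-3],[0,0,0],1]
    - [[0,0,-2.5],[0,0,0],1]
    - [[0,0,-1.5],[0,0,0],1]
    - [[0,0,0],[0,0,0],1]
    - [[0,0,0],[0,0,0],1]
    - [[0,0,0],[0,0,0],1]
  squeeze: 90

```text
t: 4.7
ee_pos: [0.5163, -0.2513, 0.2058]
tcp_rot: [-0.001, 0.537, 0.843, -0.0]
force: [-0.7, 0.3, -5.7]
grip_width: 0.0163
```

```bash
python3 - <<'E'
from h import *
d=snap('wrist','w3')
o,p,R=cur(); print(o['t'],p,R.as_matrix().round(4),o['force'],o['moment'],o['grip_width'])
LC=np.array([.4622,.2380]); yaw=-14.4
C=Ro.from_euler('z',yaw,degrees=True)
# lid x offset of case stacked: cleat tip x -62.75 -> hook foot -64 => case origin at lid x ~ -1.25+..; hover
plan(p,R,[LC[0],LC[1],.24],tool(yaw),16,1)
E
```

```text
4.75 [ 0.51628963 -0.25127582  0.20585095] [[-4.225e-01  9.063e-01 -1.700e-03]
 [ 9.063e-01  4.225e-01  9.000e-04]
 [ 1.500e-03 -1.200e-03 -1.000e+00]] [-0.72978921  0.16681979 -6.52214902] [0.02846152 0.06800636 0.03805613] 0.016508868920445712
[[[2.91, 0.99, -0.21], [-0.0001, -0.0001, 0.043], 1], [[2.95, 0.86, -0.21], [-0.0001, -0.0001, 0.043], 1], [[2.99, 0.73, -0.21], [-0.0001, -0.0001, 0.043], 1], [[3.02, 0.6, -0.21], [-0.0001, -0.0001, 0.043], 1], [[3.04, 0.47, -0.21], [-0.0001, -0.0001, 0.043], 1], [[3.06, 0.34, -0.21], [-0.0001, -0.0001, 0.043], 1], [[3.07, 0.21, -0.21], [-0.0001, -0.0001, 0.043], 1], [[3.08, 0.08, -0.21], [-0.0001, -0.0001, 0.043], 1], [[3.08, -0.06, -0.21], [-0.0001, -0.0001, 0.043], 1], [[3.07, -0.19, -0.21], [-0.0001, -0.0001, 0.043], 1]]
[[[3.06, -0.32, -0.22], [-0.0001, -0.0001, 0.043], 1], [[3.04, -0.45, -0.21], [-0.0001, -0.0001, 0.043], 1], [[3.02, -0.58, -0.22], [-0.0001, -0.0001, 0.043], 1], [[2.99, -0.71, -0.22], [-0.0001, -0.0001, 0.043], 1], [[2.96, -0.84, -0.21], [-0.0001, -0.0001, 0.043], 1], [[2.93, -0.96, -0.22], [-0.0001, -0.0001, 0.043], 1]]
end [0.4622 0.238  0.24  ] err deg 0.04
```

View pics/w3.png

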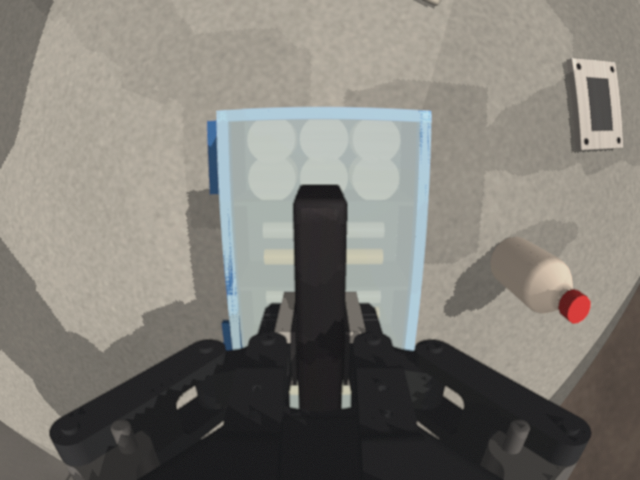

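Call:
drive_tool:
  deltas:
    - [[1.5,0.5,-0.21],[0,0,0.043],1]
    - [[2.95,0.86,-0.21],[0,0,0.043],1]
    - [[2.99,0.73,-0.21],[0,0,0.043],1]
    - [[3.02,0.6,-0.21],[0,0,0.043],1]
    - [[3.04,0.47,-0.21],[0,0,0.043],1]
    - [[3.06,0.34,-0.21],[0,0,0.043],1]
    - [[3.07,0.21,-0.21],[0,0,0.043],1]
    - [[3.08,0.08,-0.21],[0,0,0.043],1]
    - [[3.08,-0.06,-0.21],[0,0,0.043],1]
    - [[3.07,-0.19,-0.21],[0,0,0.043],1]

```text
t: 5.75
ee_pos: [0.4838, 0.0406, 0.2274]
tcp_rot: [-0.0, 0.706, 0.709, -0.0]
force: [1.0, -0.2, -5.6]
grip_width: 0.0166
```

Call:
drive_tool:
  deltas:
    - [[3.06,-0.32,-0.22],[0,0,0.043],1]
    - [[3.04,-0.45,-0.21],[0,0,0.043],1]
    - [[3.02,-0.58,-0.22],[0,0,0.043],1]
    - [[2.99,-0.71,-0.22],[0,0,0.043],1]
    - [[2.5,-0.84,-0.21],[0,0,0.043],1]
    - [[1.5,-0.3,-0.22],[0,0,0.043],1]
    - [[0,0,0],[0,0,0],1]
    - [[0,0,0],[0,0,0],1]
    - [[0,0,0],[0,0,0],1]

```text
t: 6.65
ee_pos: [0.4668, 0.2024, 0.2406]
tcp_rot: [-0.0, 0.79, 0.613, -0.0]
force: [0.1, 0.0, -5.8]
grip_width: 0.0165
```

```bash
cat >> h.py <<'E'
LC=np.array([.4622,.2380,.07]); YAW=-14.4; HT=.0671
def tcp_for(tipx,h,tilt,y=0.,LC=LC,yaw=YAW):
    L=Ro.from_euler('z',yaw,degrees=True); C=L*Ro.from_euler('y',-tilt,degrees=True)
    tip=LC+L.apply([tipx,y,h]); return tip+C.apply([.06275,0,HT]), tool(yaw,tilt)
def tip_of(p,R,LC=LC,yaw=YAW):
    M=R.as_matrix(); C=np.column_stack([M[:,1],M[:,0],-M[:,2]]); L=Ro.from_euler('z',yaw,degrees=True)
    f=lambda v:(L.inv().apply(np.array(p)+C@(np.array(v)-[0,0,HT])-LC)*1000).round(1)
    e=(L.inv()*Ro.from_matrix(C)).as_euler('zyx',degrees=True).round(2)
    return 'tip',f([-.06275,0,0]),'flange',f([.056,0,0]),'yaw,-tilt,roll',e
E
python3 - <<'E'
from h import *
d=snap('wrist','w4');d=snap('top','top4');d=snap('side','side4')
o,p,R=cur(); print(o['t'],p,o['force'],o['moment'],o['grip_width'],tip_of(p,R),o['joint_pos'].round(2))
P,Q=tcp_for(-.045,.045,14); plan(p,R,P,Q,6,1)
E
```

```text
6.8 [0.46697723 0.20241783 0.24091287] [-0.03113848 -0.38184378 -5.81014506] [ 0.02553447 -0.0052502   0.03310693] 0.01672196586211526 ('tip', array([-49.3, -33.2, 103.8]), 'flange', array([ 69.5, -33.3, 103.8]), 'yaw,-tilt,roll', array([-0.06,  0.01, -0.01])) [ 0.41  0.23  0.01  1.35 -0.    2.23]
[[[0.55, -0.23, 0.76], [-0.0407, 0.0, -0.0002], 1], [[0.56, -0.26, 0.75], [-0.0407, 0.0, -0.0002], 1], [[0.55, -0.29, 0.74], [-0.0407, 0.0, -0.0002], 1], [[0.56, -0.32, 0.73], [-0.0407, 0.0, -0.0002], 1], [[0.55, -0.35, 0.71], [-0.0407, 0.0, -0.0002], 1], [[0.56, -0.39, 0.7], [-0.0407, 0.0, -0.0002], 1]]
end [0.4618 0.2381 0.1952] err deg 0.02
```

View pics/top4.png

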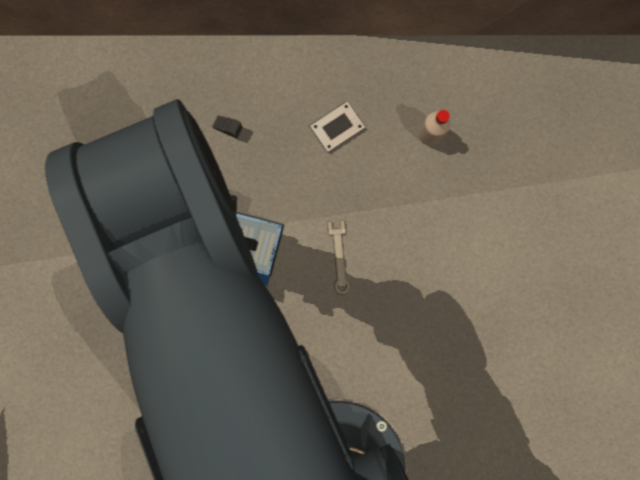

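View pics/side4.png

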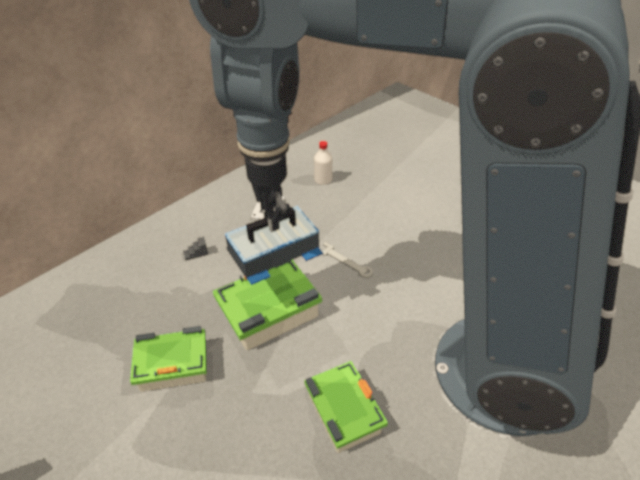

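View pics/w4.png

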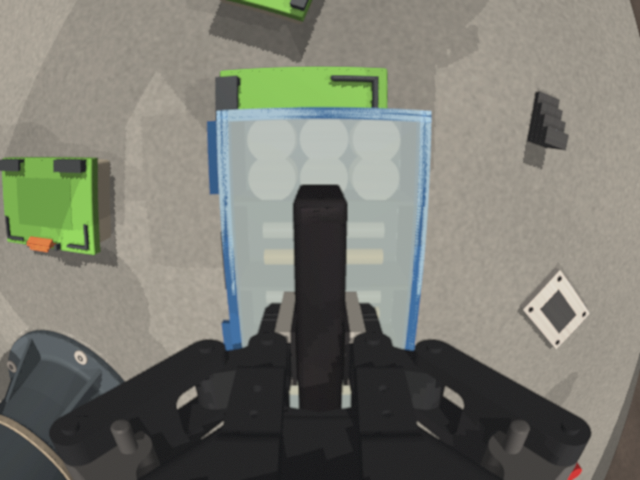

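Side and wrist views: the case is held level, offset toward −y, above the box. The wrist view shows the lid's +y end, with the hook at (228,92) and the lug at (370,90). I'll use these to cross-check the lid pose, with the case itself as reference.

```bash
python3 - <<'E'
from h import *
d=load('w4'); px=d['pixels'].astype(int); P=fcloud(d)
L=Ro.from_euler('z',YAW,degrees=True)
g=(px[...,1]>px[...,0]+40)&(px[...,1]>px[...,2]+60)
g[:,:210]=0; g[:55]=0; g[115:]=0; g[:,395:]=0
# top edge rows
U=[];V=[]
for u in range(245,380,5):
    v=np.nonzero(g[:,u])[0]
    U.append(u);V.append(v.min()-.5)
Q=L.inv().apply(fz(d,U,V,.07)-LC)*1000; print('lid +y edge y (expect 99.5)',Q[:,1].round(1)); print(Q[:,0].round(1))
# right edge
for v in range(75,108,6):
    u=np.nonzero(g[v])[0].max()+.5; print('+x edge (71)',(L.inv().apply(fz(d,u,v,.07)-LC)*1000).round(1))
dk=(px.max(-1)<75); roi=np.zeros_like(dk); roi[70:109,205:245]=1
m=dk&roi; v,u=np.nonzero(m); Q=L.inv().apply(fz(d,u,v,.086)-LC)*1000; print('hook',m.sum(),np.percentile(Q,[3,50,97],0).round(1),[ (L.inv().apply(fz(d,228,r,.086)-LC)*1000).round(1) for r in (np.nonzero(m[:,228])[0].min()-.5,)])
# case +y top edge: lid top z: case z=52 -> world
o,p,R=cur(); z=p[2]-HT+.052
b=(px[...,2]>px[...,0]+15)&(px[...,2]>90); b[:100]=0;b[135:]=0
V=[];U=[]
for u in range(235,420,10):
    v=np.nonzero(b[:,u])[0]; 
    if len(v): U.append(u);V.append(v.min()-.5)
Q=L.inv().apply(fz(d,U,V,z)-LC)*1000; print('case +y edge; expect -33.2+84.5..85=',Q[:,1].round(1))
E
cd pics; python3 -c "
import cv2
a=cv2.imread('w4.png');cv2.imwrite('c4.png',cv2.resize(a[55:135,200:440],None,fx=3.3,fy=3.3,interpolation=cv2.INTER_CUBIC))"
```

```text
lid +y edge y (expect 99.5) [ 99.8  99.6  99.3 100.   99.8  99.6  99.4  99.3 100.   99.9  99.8  99.7
  99.6  99.6  99.5  99.5  99.5  99.6  99.6  99.7  99.8  99.9 100.   99.2
  99.4  99.5  99.7]
[-48.9 -44.6 -40.3 -36.  -31.8 -27.6 -23.4 -19.2 -15.  -10.8  -6.6  -2.5
   1.7   5.8  10.   14.1  18.3  22.4  26.6  30.7  34.9  39.   43.2  47.4
  51.6  55.8  60. ]
+x edge (71) [69.8 93.6  0. ]
+x edge (71) [69.8 88.3  0. ]
+x edge (71) [69.8 83.1  0. ]
+x edge (71) [69.8 77.9  0. ]
+x edge (71) [69.8 72.7  0. ]
+x edge (71) [69.8 67.5  0. ]Traceback (most recent call last):
  File "<stdin>", line 16, in <module>
    return umr_minimum(a, axis, None, out, keepdims, initial, where)
ValueError: zero-size array to reduction operation minimum which has no identity
```

View pics/c4.png

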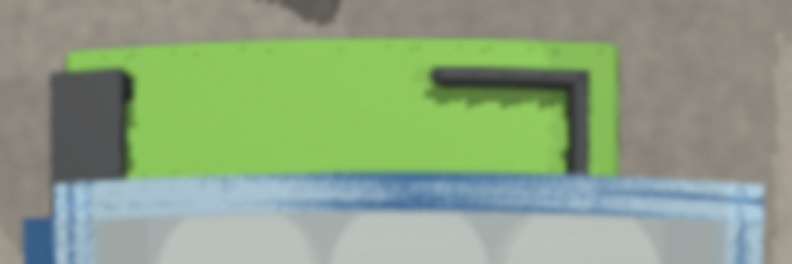

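The wrist and top estimates of the lid agree to under 1 mm in y and about 1 mm in x. Tilting to 14° and going to the hover.

Call:
drive_tool:
  deltas:
    - [[0.55,-0.23,0.76],[-0.0407,0,0],1]
    - [[0.56,-0.26,0.75],[-0.0407,0,0],1]
    - [[0.55,-0.29,0.74],[-0.0407,0,0],1]
    - [[0.56,-0.32,0.73],[-0.0407,0,0],1]
    - [[0.55,-0.35,0.71],[-0.0407,0,0],1]
    - [[0.56,-0.39,0.7],[-0.0407,0,0],1]
    - [[0,0,0],[0,0,0],1]
    - [[0,0,0],[0,0,0],1]
    - [[0,0,0],[0,0,0],1]

```text
t: 7.7
ee_pos: [0.4622, 0.2384, 0.1958]
tcp_rot: [0.096, 0.785, 0.608, 0.075]
force: [-0.0, -0.1, -6.6]
grip_width: 0.0165
```

```bash
python3 - <<'E'
from h import *
d=snap('wrist','w5');d=snap('side','side5')
o,p,R=cur(); print(o['t'],p,o['force'],o['moment'],o['grip_width'],tip_of(p,R))
P,Q=tcp_for(-.045,.008,14); plan(p,R,P,Q,6,1)
cv2.imwrite('pics/s5c.png',cv2.resize(d['pixels'][180:360,180:360,::-1],None,fx=3.3,fy=3.3,interpolation=cv2.INTER_CUBIC))
E
```

```text
7.8 [0.46229184 0.23844622 0.19569429] [-0.14204091  0.2284627  -6.93871425] [ 0.1103524   0.60465257 -0.02610303] 0.016234625180194088 ('tip', array([-44.7,   0.5,  45.4]), 'flange', array([70.5,  0.4, 74.1]), 'yaw,-tilt,roll', array([ -0.07, -13.98,  -0.  ]))
[[[-0.01, -0.16, 0.6], [-0.0001, 0.0, -0.0002], 1], [[-0.01, -0.16, 0.6], [-0.0001, 0.0, -0.0002], 1], [[-0.01, -0.15, 0.61], [-0.0001, 0.0, -0.0002], 1], [[-0.01, -0.16, 0.6], [-0.0001, 0.0, -0.0002], 1], [[-0.0, -0.15, 0.61], [-0.0001, 0.0, -0.0002], 1], [[-0.01, -0.16, 0.6], [-0.0001, 0.0, -0.0002], 1]]
end [0.4618 0.2381 0.1583] err deg 0.02
```

View pics/s5c.png

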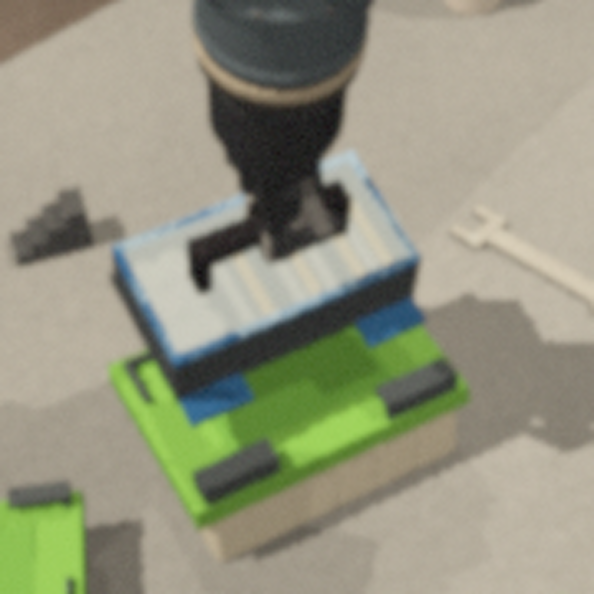

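View pics/w5.png

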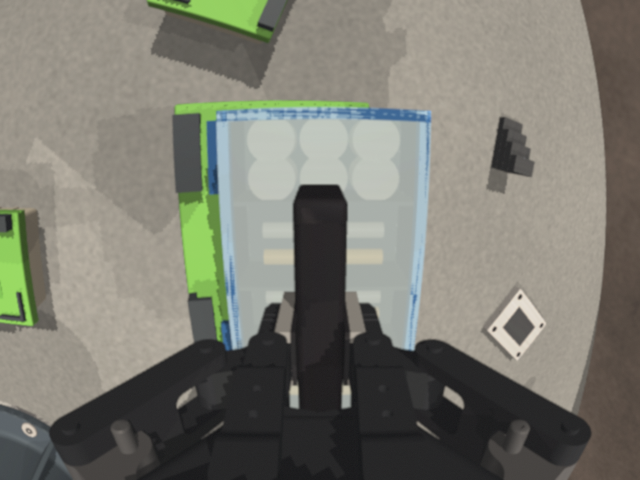

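Call:
drive_tool:
  deltas:
    - [[-0.01,-0.16,0.6],[0,0,0],1]
    - [[-0.01,-0.16,0.6],[0,0,0],1]
    - [[-0.01,-0.15,0.61],[0,0,0],1]
    - [[-0.01,-0.16,0.6],[0,0,0],1]
    - [[0,-0.15,0.61],[0,0,0],1]
    - [[-0.01,-0.16,0.6],[0,0,0],1]
    - [[0,0,0],[0,0,0],1]
    - [[0,0,0],[0,0,0],1]
    - [[0,0,0],[0,0,0],1]

```text
t: 8.7
ee_pos: [0.4615, 0.2385, 0.1583]
tcp_rot: [0.096, 0.784, 0.608, 0.075]
force: [-0.6, -0.2, -6.7]
grip_width: 0.0165
```

```bash
python3 - <<'E'
from h import *
d=snap('wrist','w6')
o,p,R=cur(); print(o['t'],p,o['force'],o['moment'],o['grip_width'],tip_of(p,R))
cv2.imwrite('pics/w6c.png',cv2.resize(d['pixels'][80:360,150:290,::-1],None,fx=2.1*1.3,fy=2.1,interpolation=cv2.INTER_CUBIC))
E
```

```text
8.75 [0.46153895 0.23848939 0.1583162 ] [-0.42070899 -0.02449316 -6.16369485] [ 0.16041768  0.59013674 -0.01090081] 0.01618214741315765 ('tip', array([-45.4,   0.4,   8. ]), 'flange', array([69.8,  0.3, 36.8]), 'yaw,-tilt,roll', array([ -0.03, -14.02,   0.02]))
```

View pics/w6c.png

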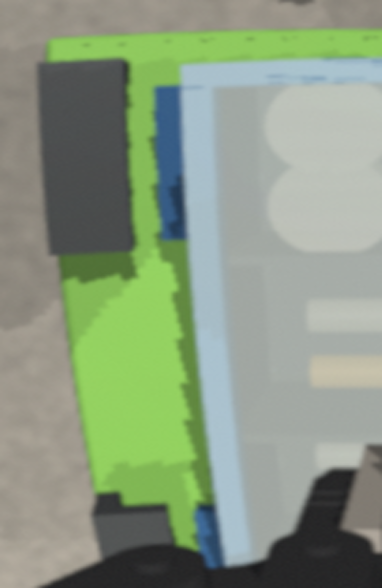

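```bash
python3 - <<'E'
from h import *
d=load('w6');L=Ro.from_euler('z',YAW,degrees=True)
f=lambda cx,cy,z:(L.inv().apply(fz(d,150+cx/2.73,80+cy/2.1,z)-LC)*1000).round(1)
print('hook outer corners (y91)',f(38,63,.086),f(127,60,.086)); print('inner(39)',f(51,254,.086),f(133,251,.086))
print('cleat tip outer (y83+.4)',f(155,87,.0829),'inner (41.4)',f(162,238,.0829))
print('-y hook inner edge (-39), cleat',f(165,505,.086),f(197,507,.0829), 'expect -40.6')
E
python3 - <<'E'
import cv2
a=cv2.imread('pics/w6.png'); cv2.imwrite('pics/w6d.png',cv2.resize(a[90:190,155:245],None,fx=6,fy=6,interpolation=cv2.INTER_CUBIC))
E
```

```text
hook outer corners (y91) [-70.4  91.2  16. ] [-51.9  90.7  16. ]
inner(39) [-70.2  39.7  16. ] [-52.7  39.3  16. ]
cleat tip outer (y83+.4) [-46.4  83.3  12.9] inner (41.4) [-46.5  42.   12.9]
-y hook inner edge (-39), cleat [-52.9 -37.   16. ] [-45.6 -39.9  12.9] expect -40.6
```

View pics/w6d.png

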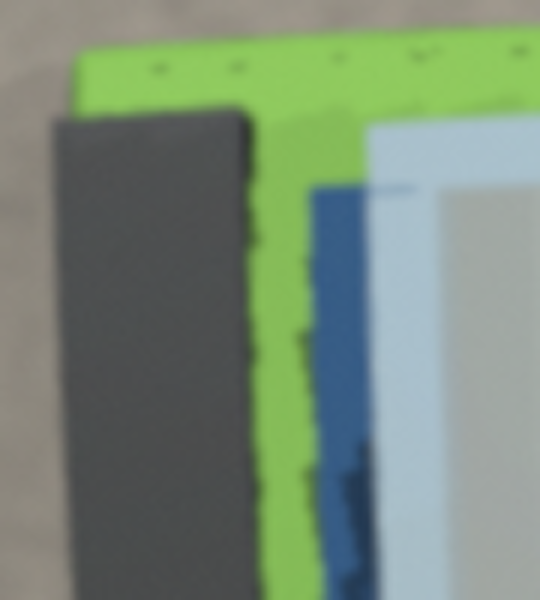

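Call:
drive_tool:
  deltas:
    - [[-0.02,-0.048,0.194],[0,0,0],1]
    - [[-0.02,-0.048,0.194],[0,0,0],1]
    - [[0,-0.036,0.145],[0,0,0],1]
    - [[0,0,0],[0,0,0],1]
    - [[0,0,0],[0,0,0],1]

```text
t: 9.25
ee_pos: [0.4612, 0.2379, 0.1524]
tcp_rot: [0.096, 0.784, 0.608, 0.075]
force: [-0.1, -0.2, -5.7]
grip_width: 0.0161
```

Call:
drive_tool:
  deltas:
    - [[0,-0.012,0.048],[0,0,0],1]
    - [[0,0,0],[0,0,0],1]

```text
t: 9.45
ee_pos: [0.4612, 0.238, 0.152]
tcp_rot: [0.096, 0.784, 0.608, 0.075]
force: [0.7, -0.1, -6.6]
grip_width: 0.0163
```

Call:
drive_tool:
  deltas:
    - [[0,-0.012,0.048],[0,0,0],1]
    - [[0,0,0],[0,0,0],1]

```text
t: 9.65
ee_pos: [0.4612, 0.2379, 0.1514]
tcp_rot: [0.096, 0.784, 0.608, 0.075]
force: [-0.6, -0.0, -6.4]
grip_width: 0.0165
```

Call:
drive_tool:
  deltas:
    - [[0,-0.012,0.048],[0,0,0],1]
    - [[0,0,0],[0,0,0],1]

```text
t: 9.85
ee_pos: [0.4612, 0.2379, 0.1509]
tcp_rot: [0.096, 0.784, 0.608, 0.075]
force: [0.2, -0.3, -7.1]
grip_width: 0.0164
```

```bash
python3 - <<'E'
from h import *
o,p,R=cur(); print(o['t'],p,o['force'],o['moment'],tip_of(p,R))
E
```

```text
9.85 [0.46121061 0.23792581 0.1509123 ] [ 0.20711722 -0.32392052 -7.11630734] [ 0.18490261  0.56863975 -0.01777588] ('tip', array([-45.6,  -0.3,   0.6]), 'flange', array([69.6, -0.4, 29.3]), 'yaw,-tilt,roll', array([-3.000e-02, -1.399e+01, -1.000e-02]))
```

Call:
drive_tool:
  deltas:
    - [[0,-0.012,0.048],[0,0,0],1]
    - [[0,0,0],[0,0,0],1]

```text
t: 10.05
ee_pos: [0.4612, 0.2379, 0.1504]
tcp_rot: [0.096, 0.784, 0.608, 0.075]
force: [-0.8, 0.6, -6.5]
grip_width: 0.0162
```

Call:
drive_tool:
  deltas:
    - [[0,-0.012,0.048],[0,0,0],1]
    - [[0,0,0],[0,0,0],1]

```text
t: 10.25
ee_pos: [0.4612, 0.238, 0.15]
tcp_rot: [0.096, 0.784, 0.608, 0.075]
force: [0.4, 0.7, -6.6]
grip_width: 0.0164
```

Call:
drive_tool:
  deltas:
    - [[0,-0.012,0.048],[0,0,0],1]
    - [[0,0,0],[0,0,0],1]

```text
t: 10.45
ee_pos: [0.4615, 0.238, 0.1497]
tcp_rot: [0.096, 0.784, 0.608, 0.075]
force: [0.5, -0.4, -2.2]
grip_width: 0.0166
```

Call:
drive_tool:
  deltas:
    - [[0,-0.01,0.04],[0,0,0],1]
    - [[0,0,0],[0,0,0],1]

```text
t: 10.65
ee_pos: [0.4616, 0.238, 0.1495]
tcp_rot: [0.096, 0.784, 0.608, 0.075]
force: [1.3, -0.4, 0.6]
grip_width: 0.0163
```

```bash
python3 - <<'E'
from h import *
o,p,R=cur(); print(o['t'],p,o['force'],o['moment'],tip_of(p,R))
E
```

```text
10.65 [0.46157298 0.23802163 0.14945594] [ 1.29509765 -0.42113871  0.56552335] [-0.05172814  0.37424646 -0.0424576 ] ('tip', array([-45.2,  -0.1,  -0.9]), 'flange', array([70. , -0.2, 27.9]), 'yaw,-tilt,roll', array([ -0.03, -14.03,   0.02]))
```

Call:
drive_tool:
  deltas:
    - [[0,0.034,-0.136],[0,0,0],1]
    - [[0,0,0],[0,0,0],1]
    - [[0,-0.194,-0.048],[0,0,0],1]
    - [[0,-0.194,-0.048],[0,0,0],1]
    - [[0,0,0],[0,0,0],1]

```text
t: 11.15
ee_pos: [0.4569, 0.2389, 0.1503]
tcp_rot: [0.096, 0.784, 0.608, 0.074]
force: [0.1, 0.0, -6.7]
grip_width: 0.0162
```

Call:
drive_tool:
  deltas:
    - [[0,-0.145,-0.036],[0,0,0],1]
    - [[0,-0.145,-0.036],[0,0,0],1]
    - [[0,0,0],[0,0,0],1]

```text
t: 11.45
ee_pos: [0.4543, 0.2397, 0.1504]
tcp_rot: [0.096, 0.784, 0.608, 0.075]
force: [-0.7, 0.3, -5.6]
grip_width: 0.0163
```

```bash
python3 - <<'E'
from h import *
o,p,R=cur(); print(o['t'],p,o['force'],o['moment'],tip_of(p,R))
E
```

```text
11.45 [0.45427349 0.23974756 0.15044369] [-0.65082999  0.30077701 -5.55135062] [ 0.1451616   0.61187217 -0.03290983] ('tip', array([-52.8,  -0.3,   0.2]), 'flange', array([62.4, -0.3, 28.9]), 'yaw,-tilt,roll', array([-2.000e-02, -1.399e+01, -1.000e-02]))
```

Call:
drive_tool:
  deltas:
    - [[0,-0.097,-0.024],[0,0,0],1]
    - [[0,-0.097,-0.024],[0,0,0],1]
    - [[0,-0.097,-0.024],[0,0,0],1]
    - [[0,0,0],[0,0,0],1]

```text
t: 11.85
ee_pos: [0.4514, 0.2404, 0.1504]
tcp_rot: [0.096, 0.784, 0.608, 0.075]
force: [0.0, 0.3, -5.8]
grip_width: 0.0166
```

Call:
drive_tool:
  deltas:
    - [[0,-0.097,-0.024],[0,0,0],1]
    - [[0,-0.097,-0.024],[0,0,0],1]
    - [[0,-0.097,-0.024],[0,0,0],1]
    - [[0,0,0],[0,0,0],1]

```text
t: 12.25
ee_pos: [0.4485, 0.2412, 0.1504]
tcp_rot: [0.096, 0.784, 0.608, 0.075]
force: [-0.4, -0.0, -5.8]
grip_width: 0.0168
```

```bash
python3 - <<'E'
from h import *
d=snap('wrist','w7')
o,p,R=cur(); print(o['t'],p,o['force'],o['moment'],tip_of(p,R))
cv2.imwrite('pics/w7c.png',cv2.resize(d['pixels'][80:360,150:290,::-1],None,fx=2.1*1.3,fy=2.1,interpolation=cv2.INTER_CUBIC))
E
```

```text
12.3 [0.44859651 0.24121635 0.15045447] [-0.0750714   0.49407671 -7.17337741] [ 0.17342536  0.58587081 -0.00316981] ('tip', array([-58.6,  -0.3,   0.2]), 'flange', array([56.6, -0.3, 28.9]), 'yaw,-tilt,roll', array([-2.000e-02, -1.399e+01, -1.000e-02]))
```

View pics/w7c.png

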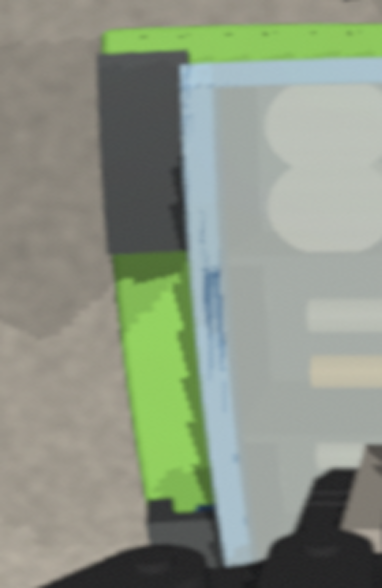

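The cleats have slipped under the lips without contact. Feeling on for the wall.

Call:
drive_tool:
  deltas:
    - [[0,-0.097,-0.024],[0,0,0],1]
    - [[0,-0.097,-0.024],[0,0,0],1]
    - [[0,-0.097,-0.024],[0,0,0],1]
    - [[0,-0.058,-0.0145],[0,0,0],1]
    - [[0,0,0],[0,0,0],1]

```text
t: 12.8
ee_pos: [0.4451, 0.2421, 0.1505]
tcp_rot: [0.096, 0.784, 0.608, 0.075]
force: [0.3, 0.9, -7.0]
grip_width: 0.0164
```

Call:
drive_tool:
  deltas:
    - [[0,-0.048,-0.012],[0,0,0],1]
    - [[0,0,0],[0,0,0],1]

```text
t: 13.0
ee_pos: [0.4447, 0.2422, 0.1504]
tcp_rot: [0.096, 0.784, 0.608, 0.075]
force: [-0.4, -0.4, -6.0]
grip_width: 0.0163
```

Call:
drive_tool:
  deltas:
    - [[0,-0.048,-0.012],[0,0,0],1]
    - [[0,0,0],[0,0,0],1]

```text
t: 13.2
ee_pos: [0.4442, 0.2423, 0.1504]
tcp_rot: [0.096, 0.784, 0.608, 0.075]
force: [0.2, 0.4, -7.0]
grip_width: 0.0162
```

Call:
drive_tool:
  deltas:
    - [[0,-0.048,-0.012],[0,0,0],1]
    - [[0,0,0],[0,0,0],1]

```text
t: 13.4
ee_pos: [0.4438, 0.2424, 0.1505]
tcp_rot: [0.096, 0.784, 0.608, 0.075]
force: [1.0, 0.2, -7.0]
grip_width: 0.0166
```

Call:
drive_tool:
  deltas:
    - [[0,-0.048,-0.012],[0,0,0],1]
    - [[0,0,0],[0,0,0],1]

```text
t: 13.6
ee_pos: [0.4434, 0.2426, 0.1506]
tcp_rot: [0.096, 0.784, 0.608, 0.075]
force: [0.9, -0.7, -6.5]
grip_width: 0.0165
```

Call:
drive_tool:
  deltas:
    - [[0,-0.039,-0.01],[0,0,0],1]
    - [[0,0,0],[0,0,0],1]

```text
t: 13.8
ee_pos: [0.4431, 0.2427, 0.1506]
tcp_rot: [0.096, 0.784, 0.608, 0.075]
force: [3.0, -1.0, -6.8]
grip_width: 0.0167
```

```bash
python3 - <<'E'
from h import *
o,p,R=cur(); print(o['t'],p,o['force'],o['moment'],tip_of(p,R))
E
```

```text
13.8 [0.44309202 0.24266887 0.15059815] [ 3.01771873 -0.97931179 -6.8069276 ] [-0.09332824 -0.21019465 -0.01932494] ('tip', array([-64.3,  -0.2,   0.3]), 'flange', array([50.9, -0.3, 29.1]), 'yaw,-tilt,roll', array([ -0.04, -14.02,  -0.  ]))
```

Wall contact is 3 N along the box's +x, so the cleats are fully in. This puts the lid about 1 mm to −x of my estimate, matching the wrist view. Now I'll pivot down about the tip edge.

```bash
python3 - <<'E'
from h import *
o,p,R=cur()
for t,n in ((10.5,5),):
    P,Q=tcp_for(-.0636,.0002,t); p1,R1=plan(p,R,P,Q,n,1,3)
P,Q=tcp_for(-.0638,.0000,8); plan(p1,R1,P,Q,5,1,3)
E
```

```text
[[[0.005, 0.093, 0.085], [0.0123, 0.0, -0.0001], 1], [[0.005, 0.094, 0.084], [0.0123, 0.0, -0.0001], 1], [[0.004, 0.095, 0.082], [0.0123, 0.0, -0.0001], 1], [[0.005, 0.096, 0.081], [0.0123, 0.0, -0.0001], 1], [[0.004, 0.097, 0.08], [0.0123, 0.0, -0.0001], 1]]
end [0.4485 0.2415 0.1476] err deg 0.01
[[[0.0, 0.053, 0.059], [0.0087, 0.0, -0.0], 1], [[0.0, 0.053, 0.059], [0.0087, 0.0, -0.0], 1], [[0.0, 0.054, 0.058], [0.0087, 0.0, -0.0], 1], [[0.0, 0.054, 0.058], [0.0087, 0.0, -0.0], 1], [[0.0, 0.055, 0.058], [0.0087, 0.0, -0.0], 1]]
end [0.4515 0.2407 0.1452] err deg 0.01
```

Call:
drive_tool:
  deltas:
    - [[0.005,0.093,0.085],[0.0123,0,0],1]
    - [[0.005,0.094,0.084],[0.0123,0,0],1]
    - [[0.004,0.095,0.082],[0.0123,0,0],1]
    - [[0.005,0.096,0.081],[0.0123,0,0],1]
    - [[0.004,0.097,0.08],[0.0123,0,0],1]
    - [[0,0,0],[0,0,0],1]
    - [[0,0,0],[0,0,0],1]

```text
t: 14.5
ee_pos: [0.4482, 0.2414, 0.1473]
tcp_rot: [0.072, 0.787, 0.61, 0.056]
force: [1.5, 0.0, -7.1]
grip_width: 0.0168
```

```bash
python3 - <<'E'
from h import *
o,p,R=cur(); print(o['t'],p,o['force'],o['moment'],tip_of(p,R))
P,Q=tcp_for(-.0638,.0000,8.5); plan(p,R,P,Q,4,1,3)
E
```

```text
14.5 [0.44821347 0.24142362 0.1472988 ] [ 1.47958213  0.03951834 -7.11947002] [0.22082447 0.25775507 0.0076703 ] ('tip', array([-63.9,  -0.1,  -0.1]), 'flange', array([52.8, -0.2, 21.5]), 'yaw,-tilt,roll', array([ -0.04, -10.45,  -0.02]))
[[[0.004, 0.06, 0.053], [0.0085, 0.0001, -0.0002], 1], [[0.004, 0.06, 0.053], [0.0085, 0.0001, -0.0002], 1], [[0.004, 0.061, 0.052], [0.0085, 0.0001, -0.0002], 1], [[0.004, 0.061, 0.052], [0.0085, 0.0001, -0.0002], 1]]
end [0.4509 0.2409 0.1456] err deg 0.01
```

Call:
drive_tool:
  deltas:
    - [[0,0.06,0.053],[0.0085,0,0],1]
    - [[0,0.06,0.053],[0.0085,0,0],1]
    - [[0,0.061,0.052],[0.0085,0,0],1]
    - [[0,0.061,0.052],[0.0085,0,0],1]
    - [[0,0,0],[0,0,0],1]
    - [[0,0,0],[0,0,0],1]

```text
t: 15.1
ee_pos: [0.451, 0.2408, 0.1457]
tcp_rot: [0.059, 0.788, 0.611, 0.045]
force: [-0.2, 0.2, -6.6]
grip_width: 0.0167
```

```bash
python3 - <<'E'
from h import *
d=snap('wrist','w8');d=snap('side','side8')
o,p,R=cur(); print(o['t'],p,o['force'],o['moment'],tip_of(p,R))
P,Q=tcp_for(-.0638,.0000,7); plan(p,R,P,Q,3,1,3)
cv2.imwrite('pics/s8c.png',cv2.resize(d['pixels'][180:360,180:360,::-1],None,fx=3.3,fy=3.3,interpolation=cv2.INTER_CUBIC))
E
```

```text
15.2 [0.45088674 0.24080723 0.14578495] [-0.14381912 -0.209411   -6.17347342] [ 0.07502186  0.34753434 -0.02666316] ('tip', array([-63.8,  -0.1,   0.1]), 'flange', array([53.7, -0.1, 17.7]), 'yaw,-tilt,roll', array([-0.03, -8.52, -0.01]))
[[[0.003, 0.057, 0.06], [0.0089, 0.0, -0.0001], 1], [[0.003, 0.058, 0.06], [0.0089, 0.0, -0.0001], 1], [[0.004, 0.058, 0.06], [0.0089, 0.0, -0.0001], 1]]
end [0.4528 0.2404 0.1442] err deg 0.01
```

View pics/w8.png

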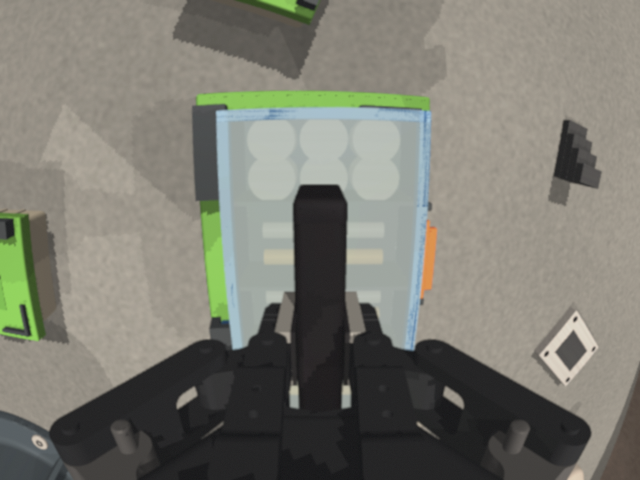

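View pics/s8c.png

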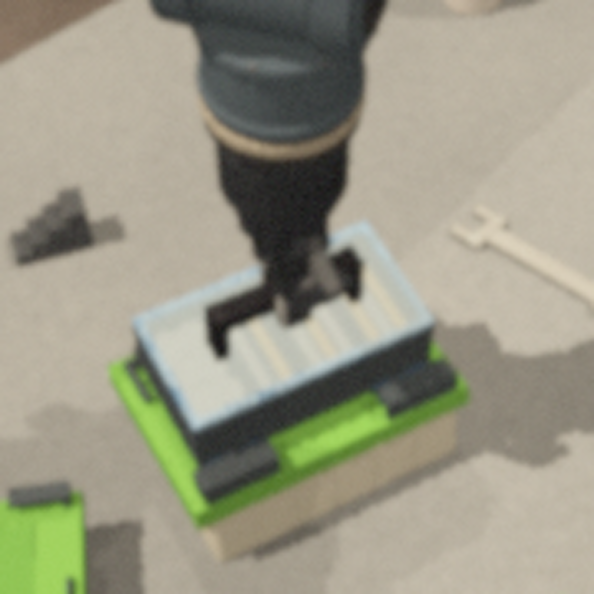

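Both views show the cleats under the lips, with the flange just above the orange latch at (431,257). Continuing the pivot in small steps.

Call:
drive_tool:
  deltas:
    - [[0,0.057,0.06],[0.0089,0,0],1]
    - [[0,0.058,0.06],[0.0089,0,0],1]
    - [[0,0,0],[0,0,0],1]

```text
t: 15.5
ee_pos: [0.4523, 0.2405, 0.1448]
tcp_rot: [0.051, 0.789, 0.611, 0.04]
force: [-2.0, 0.5, -4.0]
grip_width: 0.0162
```

Call:
drive_tool:
  deltas:
    - [[0,0.057,0.06],[0.0089,0,0],1]
    - [[0,0.058,0.06],[0.0089,0,0],1]
    - [[0,0,0],[0,0,0],1]

```text
t: 15.8
ee_pos: [0.4536, 0.2402, 0.1437]
tcp_rot: [0.044, 0.789, 0.612, 0.034]
force: [-4.2, 1.8, -1.8]
grip_width: 0.0162
```

```bash
python3 - <<'E'
from h import *
o,p,R=cur(); print(o['t'],p,o['force'],o['moment'],tip_of(p,R))
P,Q=tcp_for(-.0638,-.0001,5.5); plan(p,R,P,Q,2,1,3)
E
```

```text
15.8 [0.45355819 0.24022261 0.14371488] [-4.20865219  1.79109376 -1.84713236] [0.39106057 0.9240447  0.02256969] ('tip', array([-63.8,   0. ,   0. ]), 'flange', array([54.2, -0. , 13.3]), 'yaw,-tilt,roll', array([-0.03, -6.44,  0.  ]))
[[[-0.0, 0.052, 0.057], [0.0082, -0.0, -0.0003], 1], [[-0.0, 0.052, 0.056], [0.0082, -0.0, -0.0003], 1]]
end [0.4547 0.2399 0.1427] err deg 0.01
```

Call:
drive_tool:
  deltas:
    - [[0,0.05,0.057],[0.0085,0,0],1]
    - [[0,0.05,0.057],[0.0085,0,0],1]
    - [[0,0,0],[0,0,0],1]

```text
t: 16.1
ee_pos: [0.4548, 0.24, 0.1429]
tcp_rot: [0.038, 0.789, 0.612, 0.029]
force: [-6.2, 1.5, 2.6]
grip_width: 0.0165
```

Call:
drive_tool:
  deltas:
    - [[0,0.05,0.057],[0.0085,0,0],1]
    - [[0,0.05,0.057],[0.0085,0,0],1]
    - [[0,0,0],[0,0,0],1]

```text
t: 16.4
ee_pos: [0.4557, 0.2395, 0.1414]
tcp_rot: [0.031, 0.79, 0.612, 0.024]
force: [-3.5, 0.7, -3.4]
grip_width: 0.0163
```

```bash
python3 - <<'E'
from h import *
o,p,R=cur(); print(o['t'],p,o['force'],o['moment'],tip_of(p,R))
P,Q=tcp_for(-.0638,-.0001,3); plan(p,R,P,Q,3,1,3)
E
```

```text
16.4 [0.45573594 0.23954032 0.14140575] [-3.53137623  0.74126027 -3.353022  ] [ 0.38317564  0.851835   -0.00161156] ('tip', array([-63.9,  -0.1,  -0.4]), 'flange', array([54.4, -0.2,  8.9]), 'yaw,-tilt,roll', array([-0.04, -4.49, -0.01]))
[[[0.004, 0.063, 0.046], [0.0087, 0.0001, -0.0002], 1], [[0.004, 0.064, 0.045], [0.0087, 0.0001, -0.0002], 1], [[0.004, 0.064, 0.044], [0.0087, 0.0001, -0.0002], 1]]
end [0.4577 0.2392 0.1402] err deg 0.01
```

Call:
drive_tool:
  deltas:
    - [[0.002,0.05,0.055],[0.0087,0,0],1]
    - [[0.002,0.05,0.055],[0.0087,0,0],1]
    - [[0,0,0],[0,0,0],1]

```text
t: 16.7
ee_pos: [0.4568, 0.2393, 0.1405]
tcp_rot: [0.024, 0.79, 0.612, 0.019]
force: [-2.4, 1.9, -4.3]
grip_width: 0.0165
```

Call:
drive_tool:
  deltas:
    - [[0,0.05,0.055],[0.0087,0,0],1]
    - [[0,0.05,0.055],[0.0087,0,0],1]
    - [[0,0,0],[0,0,0],1]

```text
t: 17.0
ee_pos: [0.4578, 0.2391, 0.1395]
tcp_rot: [0.017, 0.79, 0.612, 0.013]
force: [-1.7, 1.0, -4.6]
grip_width: 0.0163
```

```bash
python3 - <<'E'
from h import *
o,p,R=cur(); print(o['t'],p,o['force'],o['moment'],tip_of(p,R))
P,Q=tcp_for(-.0639,-.0004,1); plan(p,R,P,Q,2,1,3)
E
```

```text
17.0 [0.45781617 0.2390546  0.13947152] [-1.72205282  0.99392813 -4.60022442] [ 0.28320773  0.72135271 -0.0083168 ] ('tip', array([-64.3,  -0. ,  -0.3]), 'flange', array([54.4, -0.1,  4.9]), 'yaw,-tilt,roll', array([-0.04, -2.5 , -0.01]))
[[[0.004, 0.105, 0.089], [0.0131, 0.0001, -0.0003], 1], [[0.003, 0.106, 0.088], [0.0131, 0.0001, -0.0003], 1]]
end [0.4599 0.2386 0.1378] err deg 0.01
```

Call:
drive_tool:
  deltas:
    - [[0.002,0.06,0.05],[0.0087,0,0],1]
    - [[0.002,0.06,0.05],[0.0087,0,0],1]
    - [[0,0,0],[0,0,0],1]

```text
t: 17.3
ee_pos: [0.4589, 0.2388, 0.1385]
tcp_rot: [0.01, 0.79, 0.613, 0.008]
force: [-3.6, 0.7, -4.3]
grip_width: 0.0165
```

Call:
drive_tool:
  deltas:
    - [[0,0.06,0.05],[0.0087,0,0],1]
    - [[0,0.06,0.05],[0.0087,0,0],1]
    - [[0,0,0],[0,0,0],1]

```text
t: 17.6
ee_pos: [0.4605, 0.2384, 0.1376]
tcp_rot: [0.004, 0.79, 0.613, 0.003]
force: [-0.2, 0.2, -5.7]
grip_width: 0.0162
```

```bash
python3 - <<'E'
from h import *
d=snap('wrist','w9')
o,p,R=cur(); print(o['t'],p,o['force'],o['moment'],tip_of(p,R))
P,Q=tcp_for(-.0639,-.0006,0); plan(p,R,P,Q,2,1,3)
cv2.imwrite('pics/w9c.png',cv2.resize(d['pixels'][80:360,380:460,::-1],None,fx=4,fy=2,interpolation=cv2.INTER_CUBIC))
E
```

```text
17.65 [0.46044386 0.23842643 0.13759366] [ 0.14736921  0.62000631 -6.47019993] [ 0.03875898 -0.00642095  0.03673648] ('tip', array([-63.9,   0. ,  -0.1]), 'flange', array([54.8, -0.1,  1. ]), 'yaw,-tilt,roll', array([-0.05, -0.56, -0.01]))
[[[0.001, 0.032, 0.055], [0.0048, 0.0001, -0.0004], 1], [[0.001, 0.033, 0.055], [0.0048, 0.0001, -0.0004], 1]]
end [0.4611 0.2383 0.1365] err deg 0.01
```

View pics/w9.png

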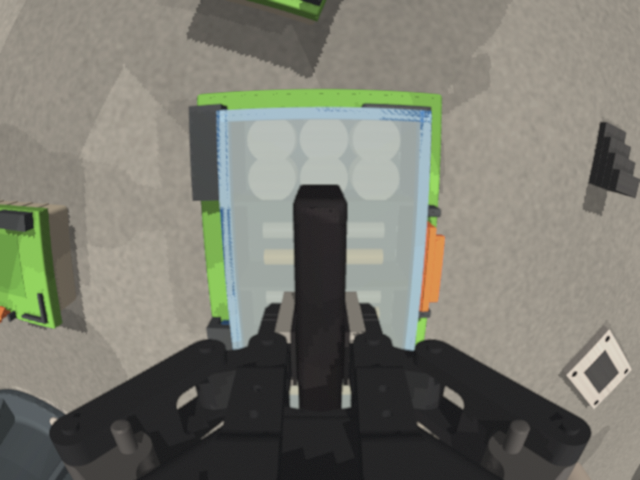

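The latch force dropped to zero with the flange about 1.5 mm up, so it has sprung over. Lowering flat.

Call:
drive_tool:
  deltas:
    - [[0,0.032,0.055],[0.0048,0,0],1]
    - [[0,0.033,0.055],[0.0048,0,0],1]
    - [[0,0,0],[0,0,0],1]
    - [[0,0,0],[0,0,0],1]

```text
t: 18.05
ee_pos: [0.4609, 0.2385, 0.137]
tcp_rot: [0.0, 0.79, 0.613, 0.0]
force: [-3.0, -0.3, 4.0]
grip_width: 0.0164
```

Call:
drive_tool:
  deltas:
    - [[0,0,0.04],[0,0,0],1]
    - [[0,0,0],[0,0,0],1]

```text
t: 18.25
ee_pos: [0.4611, 0.2386, 0.1369]
tcp_rot: [0.0, 0.79, 0.613, 0.001]
force: [-4.0, -0.2, 10.2]
grip_width: 0.0167
```

```bash
python3 - <<'E'
from h import *
o,p,R=cur(); print(o['t'],p,o['force'],o['moment'],tip_of(p,R))
E
```

```text
18.25 [0.46105782 0.23861981 0.13694049] [-3.98318198 -0.2229806  10.17272953] [-0.20908501  0.64153386 -0.03064779] ('tip', array([-63.9,   0.4,  -0.2]), 'flange', array([54.8,  0.4, -0.1]), 'yaw,-tilt,roll', array([-0.02, -0.05,  0.05]))
```

Call:
drive_tool:
  deltas:
    - [[0,-0.04,0],[0,0,0],1]
    - [[0,0,0],[0,0,0],1]

```text
t: 18.45
ee_pos: [0.4608, 0.2387, 0.1369]
tcp_rot: [0.0, 0.79, 0.613, 0.001]
force: [-1.7, -1.1, 8.5]
grip_width: 0.0165
```

Call:
drive_tool:
  deltas:
    - [[0,0,-0.05],[0,0,0],1]
    - [[0,0,0],[0,0,0],1]
    - [[0,0,0],[0,0,0],1]

```text
t: 18.75
ee_pos: [0.4606, 0.2386, 0.137]
tcp_rot: [0.0, 0.79, 0.613, 0.0]
force: [-0.5, -0.7, 5.9]
grip_width: 0.0165
```

```bash
python3 - <<'E'
from h import *
d=snap('wrist','w10')
o,p,R=cur(); print(o['t'],p,o['force'],o['moment'],tip_of(p,R))
cv2.imwrite('pics/w10c.png',cv2.resize(d['pixels'][80:340,370:460,::-1],None,fx=4,fy=2.2,interpolation=cv2.INTER_CUBIC))
P=fcloud(d); px=d['pixels'].astype(int); L=Ro.from_euler('z',YAW,degrees=True)
m=(px[...,0]>px[...,1]+60)&(px[...,0]>px[...,2]+80); m[:200]=0;m[330:]=0;m[:,:400]=0;m[:,460:]=0
Q=L.inv().apply(P[m]-LC)*1000; print(m.sum(),np.percentile(Q,[2,50,98],0).round(1))
E
```

```text
18.8 [0.46062736 0.23858974 0.1369949 ] [-0.85563707 -1.2873114   5.77306385] [-0.21111084  0.00951367  0.035611  ] ('tip', array([-64.4,   0.2,  -0.1]), 'flange', array([54.4,  0.2, -0.1]), 'yaw,-tilt,roll', array([-0.03, -0.03,  0.02]))
1405 [[ 56.7 -21.9  20.6]
 [ 61.1   2.8  22.5]
 [ 67.3  25.2  24.2]]
```

View pics/w10c.png

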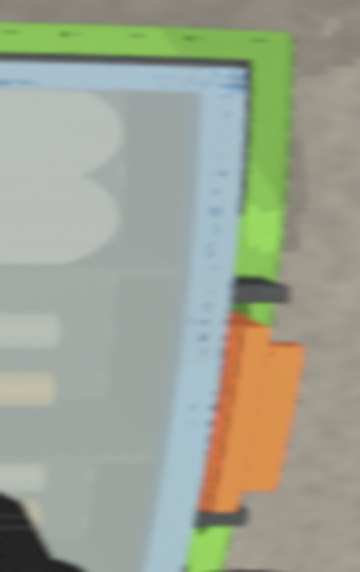

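The latch nose is back at x≈56.7 mm, its closed position, and the case is flat. Unloading the arm, then opening and backing off upward.

Call:
drive_tool:
  deltas:
    - [[0,0,-0.04],[0,0,0],1]
    - [[0,0,0],[0,0,0],1]
    - [[0,0,0],[0,0,0],1]

```text
t: 19.1
ee_pos: [0.4604, 0.2385, 0.137]
tcp_rot: [0.0, 0.79, 0.613, 0.0]
force: [1.8, 0.8, 0.6]
grip_width: 0.0164
```

Call:
drive_tool:
  deltas:
    - [[0,0,-0.02],[0,0,0],1]
    - [[0,0,0],[0,0,0],1]
  squeeze: 20

```text
t: 19.3
ee_pos: [0.4603, 0.2384, 0.1371]
tcp_rot: [-0.0, 0.79, 0.613, -0.0]
force: [2.4, 0.2, -3.0]
grip_width: 0.0164
```

Call:
drive_tool:
  deltas:
    - [[0,0,0],[0,0,0],0.4]
    - [[0,0,0],[0,0,0],0]
    - [[0,0,0],[0,0,0],-0.5]
    - [[0,0,0],[0,0,0],-1]
    - [[0,0,0],[0,0,0],-1]
    - [[0,0,0],[0,0,0],-1]
    - [[0,0,0],[0,0,0],-1]

```text
t: 20.0
ee_pos: [0.4603, 0.2385, 0.1373]
tcp_rot: [-0.0, 0.79, 0.613, -0.0]
force: [-0.2, 0.4, 0.6]
grip_width: 0.0855
```

```bash
python3 - <<'E'
from h import *
d=snap('wrist','w11')
o,p,R=cur(); print(o['t'],p,o['force'],o['moment'],o['grip_width'])
E
```

```text
20.05 [0.46030027 0.23849601 0.13727083] [ 0.15455931  0.20524919 -0.34476059] [ 0.02579722 -0.00123875 -0.04145643] 0.0853139371155247
```

View pics/w11.png

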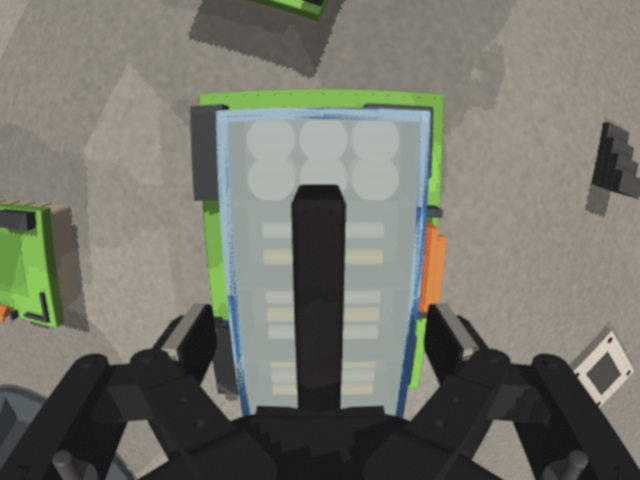

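Fingers are clear on both sides of the bar and no force reads. Backing off up, then to the −y side so the top camera can see.

Call:
drive_tool:
  deltas:
    - [[0,0,-1],[0,0,0],-1]
    - [[0,0,-3],[0,0,0],-1]
    - [[0,0,-4],[0,0,0],-1]
    - [[0,0,-4],[0,0,0],-1]
    - [[0,0,-1],[0,0,0],-1]
    - [[0,0,0],[0,0,0],-1]

```text
t: 20.65
ee_pos: [0.4611, 0.2389, 0.2692]
tcp_rot: [0.0, 0.79, 0.613, 0.002]
force: [-0.2, -0.8, -0.4]
grip_width: 0.0856
```

```bash
python3 - <<'E'
from h import *
d=snap('wrist','w12'); o,p,R=cur(); print(o['t'],p)
E
```

```text
20.7 [0.46056423 0.23858387 0.26749164]
```

Call:
drive_tool:
  deltas:
    - [[-3,0,0],[0,0,0],-1]
    - [[-4,0,0],[0,0,0],-1]
    - [[-4,0,0],[0,0,0],-1]
    - [[-4,0,0],[0,0,0],-1]
    - [[-4,0,0],[0,0,0],-1]
    - [[-4,0,0],[0,0,0],-1]
    - [[-4,0,0],[0,0,0],-1]
    - [[-2,0,0],[0,0,0],-1]
    - [[0,0,0],[0,0,0],-1]

```text
t: 21.6
ee_pos: [0.3868, -0.0442, 0.266]
tcp_rot: [-0.001, 0.791, 0.611, -0.001]
force: [0.7, 0.3, 0.1]
grip_width: 0.0855
```

```bash
python3 - <<'E'
from h import *
d=snap('top','top13'); s=snap('side','side13'); o,p,R=cur(); print(o['t'],p,o['force'])
P=cloud(d); roi=np.zeros((480,640),bool); roi[195:305,160:290]=1
L=Ro.from_euler('z',YAW,degrees=True)
m=roi&(P[...,2]>.115)&(P[...,2]<.13); q=P[m]
r=cv2.minAreaRect(q[:,:2].astype(np.float32)); print('case lid',m.sum(),r, 'in lid frame',(L.inv().apply([r[0][0]-LC[0],r[0][1]-LC[1],0])*1000).round(1))
A=np.c_[L.inv().apply(q-LC)[:,:2],np.ones(len(q))]; c=np.linalg.lstsq(A,q[:,2],rcond=None)[0]; print('plane slopes deg',np.degrees(c[:2]).round(2),'z',c[2])
m=roi&(P[...,2]>.15); print('handle',P[m].mean(0))
d0=load('top0'); P0=cloud(d0)
for n,D,PP in (('before',d0,P0),('after',d,P)):
    px=D['pixels'].astype(int); o=roi&(px[...,0]>px[...,1]+60)&(px[...,0]>px[...,2]+80); Q=L.inv().apply(PP[o]-LC)*1000; print(n,o.sum(),np.percentile(Q,[3,50,97],0).round(1))
    m=roi&(PP[...,2]>.064)&(PP[...,2]<.09); Q=L.inv().apply(PP[m]-LC)*1000; print('lid extents',np.percentile(Q,[1,99],0).round(1)[:,:2])
a=d['pixels'][190:305,155:295,::-1]; b=s['pixels'][200:360,190:350,::-1]
im=np.zeros((480,800,3),np.uint8)
a=cv2.resize(a,(400,329),interpolation=cv2.INTER_CUBIC);b=cv2.resize(b,(400,400),interpolation=cv2.INTER_CUBIC);im[:329,:400]=a;im[:400,400:]=b
cv2.imwrite('pics/c13.png',im)
E
```

```text
21.7 [ 0.38755492 -0.04242718  0.26626302] [-0.38605039 -0.27737368 -0.25242725]
case lid 3459 ((0.4630689024925232, 0.23760871589183807), (0.17012326419353485, 0.09223196655511856), 75.63469696044922) in lid frame [ 0.9 -0.2  0. ]
plane slopes deg [ 0.05 -0.05] z 0.12191727721227644
handle [0.45200794 0.21787907 0.26658095]
before 179 [[ 52.4 -21.3  13.6]
 [ 59.2  -0.2  20.3]
 [ 67.7  21.6  24.5]]
lid extents [[-69.3 -98.2]
 [ 68.9  97. ]]
after 193 [[ 51.6 -22.   12. ]
 [ 58.9   0.   20. ]
 [ 67.8  22.4  24.8]]
lid extents [[-70.2 -99.3]
 [ 70.1  97.8]]
```

View pics/c13.png

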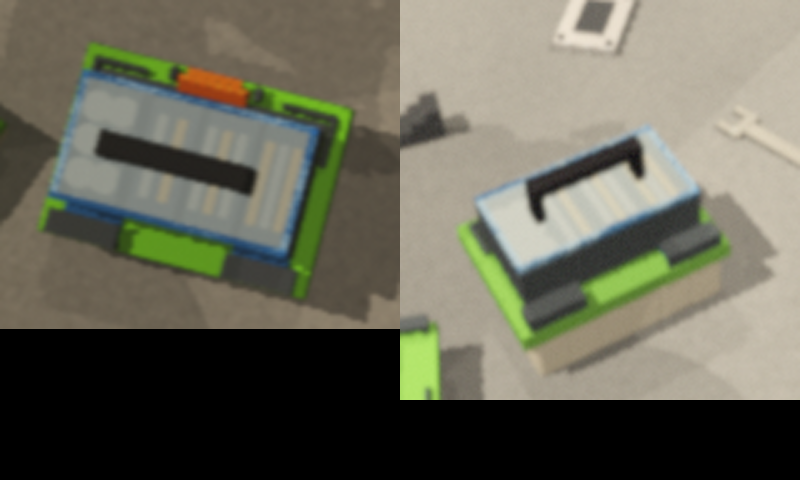

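View pics/w12.png

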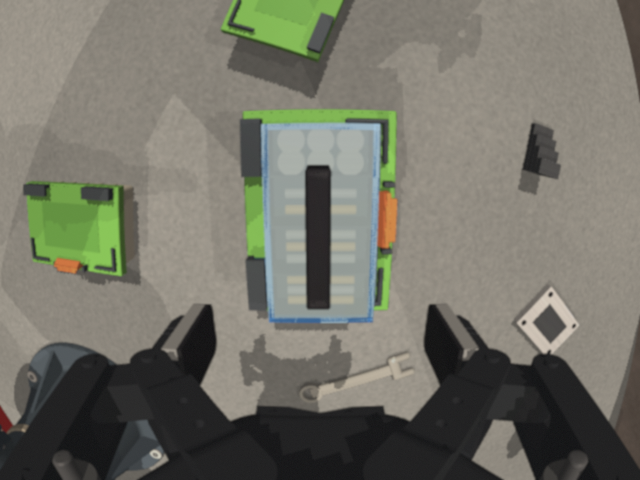

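View pics/top13.png

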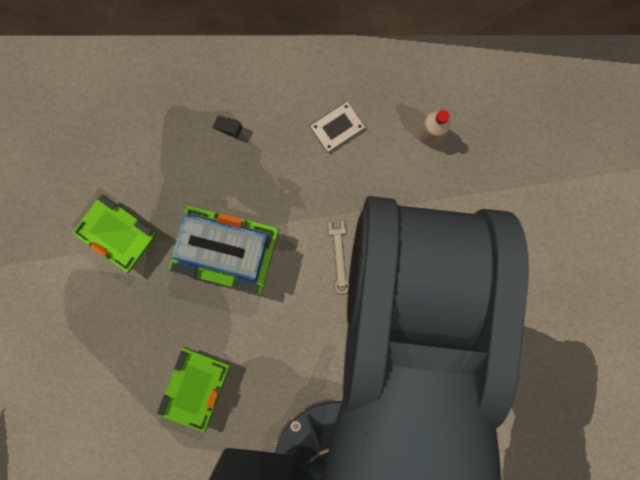

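Everything checks: the case top is level at z = 122 mm (70 + 52), the latch is where it was before the job, and the bystanders are unmoved.

```bash
python3 -c "
from station import workorder; print(workorder.close_job())"
```

```text
the job is handed in; nothing more can be done
None
```

The cutter case is stacked on the largest lime-lidded box and latched, and I've handed the job in at about 22 s of the 64 s. I gripped the case by its handle and hooked the cleats in at a 14° tilt, feeling for the deck (about 7 N) and the hook wall (about 3 N). Then I pivoted the flange end down past the latch, pressed it flat and let go. While seating it, the force readings stayed below about 17 N on top of the case's own weight.

**Final checks:**
- **Seating:** the case top is level to about 0.05° at z = 122 mm, which is the expected 70 + 52.
- **Latch:** the latch force fell to zero as it snapped over, and the orange latch is within 1 mm of where it stood closed before the job.
- **Surroundings:** the cleats sit under both lips, the spanner, plate, bottle and step block look unmoved, and the robot touches nothing. The box and its lid are where they stood to within about 1 mm.

**Disagreements:** the lid's x position from the top camera differed by about 1 mm from the wrist camera and touch, and I used touch. The flat seating height read about 0.3 mm higher than the first deck touch. I did not tug the case to test the latch.

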